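Strip cracked end caps off stuck glands and clear the bench

ROBOT

A 6-joint arm with a two-finger parallel gripper is mounted at the origin on the work surface. World frame = base frame: x ahead of the robot, y to its left, z up, the work surface at z = 0. Lengths are in mm, angles in rad, forces in N, time in s.
With the tool pointing down it reaches from about 375 to 925 mm from the base axis. Payload 5.7 kg.
Tool frame: the origin (TCP) lies midway between the tips of the shut fingers; the grasp point (between the pads) lies 19 mm behind it; z points along the fingers, y is the direction in which the jaws open and shut (so a half turn about z gives the same grasp; the last joint's range is limited). The gripper opens to 85 mm and grips with 20 to 120 N. Pads are 22 mm wide; open, the fingers measure 114 mm over their backs; the gripper's body (76 mm by 85 mm) begins 54 mm behind the grasp point. The pads swing forward as they close: fully open they stand 13 mm farther back than shut.
Start: joints at [-1.34, 0.359, 1.51, -0, 1.272, -0.115], TCP at [203.353, -564.456, 231.267] pointing down, gripper open.
Joint ranges: [-2.97, 2.97], [-1.01, 2.36], [0.21, 2.38], [-0.96, 4.11], [0.2, 2.71], [-2.98, 2.98]. Speed limits (rad/s): [2.39, 2.39, 3.14, 3.14, 3.14, 3.14].

INTERFACE

Orientations are given as [roll, pitch, yaw] about the fixed x, y, z axes, in that order (R = Rz(yaw) Ry(pitch) Rx(roll)).
In Python, from workcell import manip gives the robot as it stands.
- The arm moves only by the shell command python3 -m inch 'ROWS'. ROWS is JSON, a list of rows, each an object with "delta_pos": the shift along the tool's x, y, z each as a share of 0.3 m, from -1 to 1, a list of three; "dr": the turn, a rotation vector about the tool's x, y, z each as a share of 360 degrees, from -1 to 1, a list of three; "jaw": the opening, from 0 (shut) to 1 (fully open). A call has 1 to 5 rows; each row is the pose to reach, as a shift and turn from the pose commanded when the call began, along the tool's axes at that moment, turning the shorter way round; what a row does not reach only later rows make up. A row lasts 1/12 s, in which the tool goes at most 41.7 mm and 7.16 degrees, less where a joint would pass 70% of its speed; a pose out of reach is approached as far as the arm can. A call with a number of a shift or a turn outside -1 to 1 is refused whole. A call with a gripper value outside its range is refused whole. The fingers move at their own pace and stop on an object; the grip force is fixed at half the most. Time passes only in rows, so rows that repeat a pose let the fingers close. It gives the time, the measured TCP pose, the force and the opening at its end, in the units of the state.
- manip.read_state(): the state, without advancing time (a new reading comes with each control period).
- manip.grab_frame(name): name is "side" or "top"; returns the picture (384x512x3 uint8, red, green, blue); there is no depth.
- manip.get_calibration(name): a dict with "fx", "fy", "cx", "cy" (pixels), "k1" (the pictures are not rectified: a ray, as slopes to the right and down, at radius r is drawn at 1 + k1 r^2 times it, then the intrinsics apply), "rvec" (rotation vector, rad) and "tvec" (3), from world to camera coordinates, as OpenCV has them. Camera axes: x right, y down, z forward; pixel columns grow to the right and rows downward; lengths in mm; the calibration is good to about 2 mm. A picture is of the moment at which its call begins. get_calibration takes no time and is no camera call.
- manip.finish_job(): hands the job in, once; it reports no verdict.
The state is a dict: "t": time; "qpos": joint angles; "joint_vel": joint speeds; "joint_efforts": joint torques, N m; "tcp_pos": TCP position; "eef_rot": TCP orientation; "wrist_force": force on the tool from outside, world axes, zero at the start; "wrist_torque": the same for the moment, N m; "gripper_width": finger opening in mm.
Only numpy, scipy, OpenCV 4.12 (cv2) and the standard library are available. Lean on these libraries where they do the work, as an engineer would, in place of code of your own. Each camera call takes 0.05 s, during which the arm holds its last target. There are 200 camera calls.

TASK

Two cracked black end caps are stuck on their flanged glands by the O-ring: slide each pair into the stripping fork so that the flange goes in under the prongs, draw the cap straight up off the gland so that the gland stays behind in the fork, drop the cap down the scrap funnel, then slide the gland out and put it in the steel wash tray. Put every loose piston nut and grub-screw collar on the bench into the bin that already holds its kind (before, between or after, as you like), and leave the tools, the O-ring bunch, the tin and the bottle alone.

Things in the scene. Friction and masses are not known exactly. Their poses are not given: they have to be found in the camera images.
- gland1: Aluminium rod gland, inner part of a stuck pair: round flange, diameter 72 mm, 8 mm thick, with a spigot of diameter 40 mm from 8 to 48 mm above the underside; about 210 g. An O-ring round the spigot, 20 mm above the underside, grips the cap's bore. Stands on its flange on the bench, cap on. Origin: centre of the flange's underside; z along the spigot.
- gland2: Aluminium rod gland, inner part of a stuck pair: round flange, diameter 72 mm, 8 mm thick, with a spigot of diameter 40 mm from 8 to 48 mm above the underside; about 210 g. An O-ring round the spigot, 20 mm above the underside, grips the cap's bore. Stands on its flange on the bench, cap on. Origin: centre of the flange's underside; z along the spigot.
- cap1: Cracked black end cap, outer part: inverted cup, outer diameter 50 mm, bore 43 mm, 48 mm high, then a boss of diameter 26 mm from 48 to 66 mm; 60 g. Origin: centre of the open rim, at the start 8 mm above the gland's origin; z to the boss. The O-ring holds it with 6 to 11 N, so lifting it in the open brings the gland too; once it has risen 12 mm on the gland it is free.
- cap2: Cracked black end cap, outer part: inverted cup, outer diameter 50 mm, bore 43 mm, 48 mm high, then a boss of diameter 26 mm from 48 to 66 mm; 60 g. Origin: centre of the open rim, at the start 8 mm above the gland's origin; z to the boss. The O-ring holds it with 6 to 11 N, so lifting it in the open brings the gland too; once it has risen 12 mm on the gland it is free.
- fork: Steel stripping fork bolted to the bench. Origin: on the bench under the axis of a gland fully home; +x points into the fork. Prongs left and right (y), 13 to 21 mm above the bench, slot 60 mm wide between them; under them a channel 80 mm wide, 13 mm high at bench level for the flange. The flange meets the back stop 2 mm past the origin; slid back 85 mm from the origin it is clear.
- fork_mouth (a point): Mouth of the stripping fork: point on the bench on its centre line, 45 mm before its origin, where prongs and channel begin; the prong tips flare outwards for another 25 mm on the -x side. Same axes as the fork. Pairs and bare glands go in along +x and out along -x only, flange on the bench; only the cap can go up.
- tray: Shallow steel wash tray, 180 mm (x) by 110 mm (y), walls 25 mm high and 3 mm thick, floor 3 mm above the bench. Room for both glands side by side along x (45 mm either side of the centre). Origin: centre of its underside.
- nut_bin: Grey plastic parts bin, 100 mm (x) by 110 mm (y), walls 45 mm high and 3 mm thick, fixed; two hexagonal steel nuts already lie at its +x end, the -x half is free. Origin: centre of its underside. It may stand on the left or on the right.
- collar_bin: Grey plastic parts bin like the other one, but two round brass collars already lie at its +x end; the -x half is free. Origin: centre of its underside.
- funnel: Polished aluminium scrap funnel let flush into the bench: mouth diameter 180 mm at bench level, throat diameter 98 mm, 60 mm below; it opens into a scrap drawer under the bench. Origin: centre of the mouth, at bench height.
- nut1: Loose steel piston nut, hexagonal, 36 mm across flats (41 mm across corners), 18 mm high, 20 mm hole, 110 g, lying flat. Origin: centre of its underside; z up; at yaw 0 a pair of flats faces +x and -x. None: not there in this run (3 to 5 of the five nuts and collars are present).
- nut2: Loose steel piston nut, hexagonal, 36 mm across flats (41 mm across corners), 18 mm high, 20 mm hole, 110 g, lying flat. Origin: centre of its underside; z up; at yaw 0 a pair of flats faces +x and -x. None: not there in this run (3 to 5 of the five nuts and collars are present).
- nut3: Loose steel piston nut, hexagonal, 36 mm across flats (41 mm across corners), 18 mm high, 20 mm hole, 110 g, lying flat. Origin: centre of its underside; z up; at yaw 0 a pair of flats faces +x and -x. None: not there in this run (3 to 5 of the five nuts and collars are present).
- collar1: Loose brass grub-screw collar, a plain round ring of outer diameter 40 mm, bore 20 mm, 14 mm high, about 110 g, lying flat. Origin: centre of its underside; z up. None in the state: not there in this run.
- collar2: Loose brass grub-screw collar, a plain round ring of outer diameter 40 mm, bore 20 mm, 14 mm high, about 110 g, lying flat. Origin: centre of its underside; z up. None in the state: not there in this run.
- oring_cluster: Bunch of green O-rings on a steel split ring, 70 mm across, 10 mm high, flat on the bench. Not part of the job; leave it where it lies. Origin: centre of its underside.
- screwdriver: Screwdriver, 190 mm long, lying behind the fork. Not part of the job; leave it where it lies. Origin: centre of its underside.
- mallet: Brass-headed mallet, 240 mm long, lying on the left beyond the tray. Not part of the job; leave it where it lies. Origin: centre of its underside.
- grease_tin: White tin of grease, 72 mm across, 55 mm high, beyond the funnel. Not part of the job; leave it where it lies. Origin: centre of its underside.
- threadlock: Small bottle of thread-locking fluid, 36 mm across, 85 mm high, on the left. Not part of the job; leave it where it lies. Origin: centre of its underside.
- caliper: Caliper, 190 mm long, lying flat on the right beyond the funnel. Not part of the job; leave it where it lies. Origin: centre of its underside.

How it is judged:
By the outcome, as a careful person would: the job done as asked, in the order asked, and still so for the second after the job is handed in, with the robot touching nothing.
Of nut1, nut2, nut3, collar1, collar2 only 3 to 5 are there at a start; the rules pass over those that are not, and their reading is None.
At some moment in a run one of nut1, nut2, nut3, collar1, collar2 may be knocked a few centimetres aside while the robot is not near it.
Once in a run the grip may slacken for a moment while it holds something.
It also fails if it takes over 208 s, if anything falls off the work surface, if the arm or the gripper's body presses on something with over 40 N, if the wrist force passes 120 N, or if a joint passes its speed limit or range.

## Working session

There is one attempt and no reset: what is moved stays moved. The work goes in short steps, Python scripts to look and compute and a shell command to move; the robot and the scene stay as the last step left them, time stands still between calls to the robot, and variables do not carry over. Pictures are saved under pics/ and viewed, on a budget of 14 in all, crops included, one or two more only if the job needs it, and the job is handed in when it is done.

```bash
ls; mkdir -p pics; python3 - <<'E'
from workcell import manip
import cv2
for n in("top","side"):
    cv2.imwrite(f"pics/{n}0.png",cv2.cvtColor(manip.grab_frame(n),cv2.COLOR_RGB2BGR)); print(manip.get_calibration(n))
s=manip.read_state();print(s)
E
```

```text
pics
{'fx': 422.9295055443385, 'fy': 422.9295055443385, 'cx': 259.50908482889616, 'cy': 186.90729734194807, 'k1': 0.035355544346708775, 'rvec': array([ 2.11185151, -2.16456265,  0.19832153]), 'tvec': array([   3.11711614,  626.53694905, 1266.08524452])}
{'fx': 387.1764107705145, 'fy': 387.1764107705145, 'cx': 252.91747517556476, 'cy': 180.57354546385417, 'k1': -0.1104217530104827, 'rvec': array([ 2.1631878 , -0.14641273,  0.08895734]), 'tvec': array([-621.70770077,   98.48525175, 1408.42938849])}
{'t': 0.1, 'qpos': array([-1.34009500e+00,  3.59447484e-01,  1.51133816e+00,  1.27877607e-05,
        1.27250272e+00, -1.15071392e-01]), 'joint_vel': array([ 5.71878716e-05, -1.37110063e-03, -4.48577101e-03, -2.70758726e-04,
        4.41245745e-05,  4.26234235e-04]), 'joint_efforts': array([-3.19051537e-05, -5.28650022e+01, -2.79350013e+01, -8.91446780e-05,
        5.06380806e-03, -1.60897719e-05]), 'tcp_pos': array([ 203.22470127, -563.87554841,  230.52369415]), 'eef_rot': array([-3.13990956e+00, -2.06833782e-04,  3.45768774e-01]), 'wrist_force': array([ 0.85007293, -0.77042054, -0.07205531]), 'wrist_torque': array([ 0.00028664, -0.0009469 , -0.05623409]), 'gripper_width': 85.41784492656829}
```

View pics/top0.png

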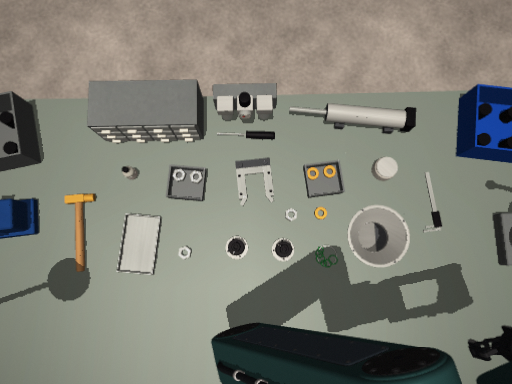

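View pics/side0.png

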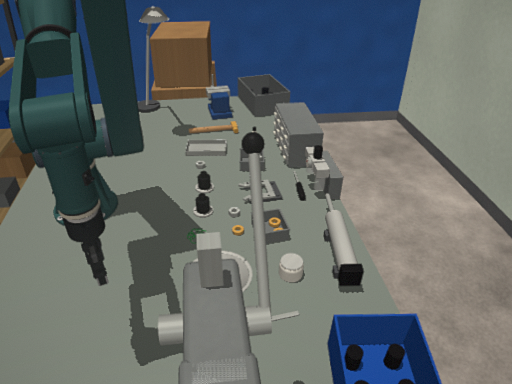

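```bash
cat > h.py <<'E'
import numpy as np, cv2
from workcell import manip
from scipy.spatial.transform import Rotation as Ro
class Cam:
    def __init__(s,n):
        c=manip.get_calibration(n); s.n=n; s.R=cv2.Rodrigues(np.array(c["rvec"]))[0]; s.t=np.array(c["tvec"])
        s.K=np.array([[c["fx"],0,c["cx"]],[0,c["fy"],c["cy"]],[0,0,1]]); s.D=np.array([c["k1"],0,0,0.])
        s.rv=np.array(c["rvec"]); s.C=-s.R.T@s.t
    def ray(s,uv):
        p=cv2.undistortPoints(np.array(uv,float).reshape(-1,1,2),s.K,s.D).reshape(-1,2)
        return np.c_[p,np.ones(len(p))]@s.R
    def plane(s,uv,z=0):
        d=s.ray(uv); return s.C+d*((z-s.C[2])/d[:,2])[:,None]
    def pix(s,P): return cv2.projectPoints(np.array(P,float).reshape(-1,3),s.rv,s.t,s.K,s.D)[0].reshape(-1,2)
    def img(s): return cv2.cvtColor(manip.grab_frame(s.n),cv2.COLOR_RGB2BGR)
def go(x,y,z,yaw):
    "shares from the pose now (tool-down) to a TCP pose, tool axes; yaw = eef yaw (roll pi)"
    s=manip.read_state(); R=Ro.from_euler('xyz',s["eef_rot"])
    d=R.inv().apply(np.array([x,y,z])-s["tcp_pos"])/300
    r=(R.inv()*Ro.from_euler('xyz',[np.pi,0,yaw])).as_rotvec()/(2*np.pi)
    print("dp",d.round(4),"dr",r.round(4),"F",s["wrist_force"].round(1),"w",round(s["gripper_width"],1),"t",round(s["t"],2))
E
python3 - <<'E'
from h import *
T=Cam("top"); im=cv2.imread("pics/top0.png"); print(T.C)
c=cv2.resize(im[140:290,110:420],None,fx=2.5,fy=2.5,interpolation=cv2.INTER_CUBIC); cv2.imwrite("pics/c0.png",c)
h=cv2.cvtColor(im,cv2.COLOR_BGR2HSV); g=im.min(2)
m={"dark":(im.max(2)<45),"bright":(g>150),"brass":(h[...,1]>150)&(h[...,2]>120)&(h[...,0]<30)}
for k,v in m.items():
    v=v.astype(np.uint8); v[290:]=0; v[:130]=0
    n,l,st,ce=cv2.connectedComponentsWithStats(v)
    for i in range(1,n):
        if st[i,4]>12 and 110<ce[i][0]<420: print(k,ce[i].round(1),st[i],T.plane(ce[i])[0,:2].round(0))
E
```

```text
[ 402.0143253     8.80382997 1354.19241105]
dark [201.3 132.3] [200 130   3   7  15] [824. 175.]
dark [260.3 134.9] [246 131  29   8 196] [811. -20.]
dark [386.6 131.4] [383 130   9   3  18] [ 813. -440.]
dark [404.9 130.4] [400 130  10   2  16] [ 815. -501.]
dark [338.9 175.7] [336 163   7  27  45] [ 667. -273.]
dark [125.2 169.1] [123 167   6   5  24] [705. 422.]
dark [170.3 181. ] [168 167   6  28  57] [662. 276.]
dark [380.8 238.1] [376 224  10  27 147] [ 461. -395.]
dark [236.  246.6] [228 239  17  16 180] [446.  66.]
dark [283.4 248.9] [276 240  16  17 186] [434. -84.]
bright [131.3 131. ] [127 130   9   3  25] [833. 405.]
bright [157.2 130.7] [153 130   9   3  19] [832. 320.]
bright [183.2 130.5] [179 130   9   2  17] [831. 235.]
bright [228.9 133. ] [217 132  24   3  27] [819.  84.]
bright [110.3 136.4] [107 135   8   3  17] [816. 473.]
bright [136.  135.9] [132 135   9   3  22] [816. 389.]
bright [160.6 135.4] [157 134   8   3  16] [816. 309.]
bright [186. 135.] [182 134   9   3  23] [816. 225.]
bright [140.1 140.2] [137 139   8   3  20] [801. 376.]
bright [164.3 140. ] [161
[... 175 characters left out ...]
21 361] [ 692. -432.]
bright [253.9 181.2] [236 165  38  41 609] [655.   5.]
bright [178.4 174.3] [173 169  12  12  73] [684. 250.]
bright [195.2 176.1] [190 171  12  11  74] [676. 195.]
bright [126.9 173.9] [123 172   8   5  19] [689. 416.]
bright [393.8 224.8] [363 205  47  58 310] [ 503. -440.]
bright [291.2 214.1] [286 208  12  14  88] [ 545. -113.]
bright [362.4 245.1] [348 210  47  58 280] [ 441. -335.]
bright [139.9 243.4] [ 120  214   40   60 1755] [464. 369.]
bright [223.6 261.9] [ 147  222  150   68 5948] [399. 106.]
brass [329.2 170.9] [324 165  12  13  88] [ 684. -243.]
brass [312.5 172.9] [307 167  12  13  85] [ 678. -188.]
brass [320.4 212.7] [315 207  12  12  83] [ 547. -207.]
```

View pics/c0.png

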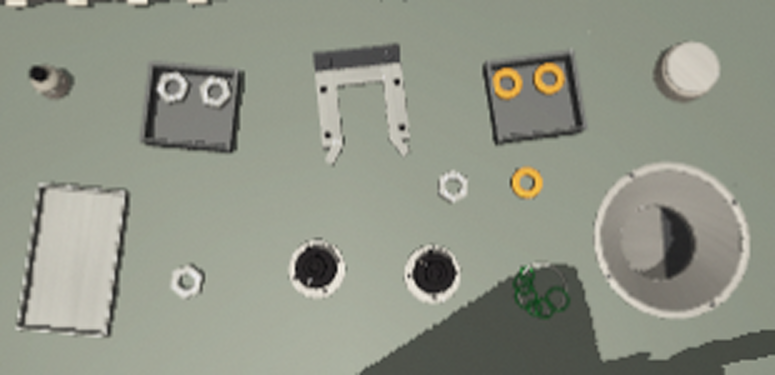

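```bash
cat >> h.py <<'E'
def rect(cam,im,z,x0,x1,y0,y1,s=2):
    "metric view at height z: row 0 = x1, col 0 = y1, s px/mm"
    H,W=int((x1-x0)*s),int((y1-y0)*s); c,r=np.meshgrid(np.arange(W),np.arange(H))
    P=np.stack([x1-r/s,y1-c/s,np.full(r.shape,float(z))],-1)
    uv=cam.pix(P).reshape(H,W,2).astype(np.float32)
    return cv2.remap(im,uv[...,0],uv[...,1],cv2.INTER_CUBIC)
def ring(cam,im,z,x,y,thr,half=60,s=4,brass=False,dark=True):
    "centre, size, of the bright blob near x,y (filled)"
    r=rect(cam,im,z,x-half,x+half,y-half,y+half,s)
    if brass:
        h=cv2.cvtColor(r,cv2.COLOR_BGR2HSV); m=(h[...,1]>140)&(h[...,2]>90)&(h[...,0]<32)
    else: m=r.min(2)>thr
    m=m.astype(np.uint8)
    cs=[c for c in cv2.findContours(m,cv2.RETR_EXTERNAL,cv2.CHAIN_APPROX_NONE)[0] if cv2.contourArea(c)>300*s*s]
    out=[]
    for c in cs:
        hl=cv2.convexHull(c); M=cv2.moments(hl); u,v=M['m10']/M['m00'],M['m01']/M['m00']
        p=hl[:,0]-[u,v]; a=np.arctan2(-p[:,0],-p[:,1])
        pts=c[:,0]-[u,v]; rr=np.hypot(*pts.T); aa=np.arctan2(-pts[:,0],-pts[:,1])
        ph=np.angle(np.sum(rr*np.exp(6j*aa)))/6  # corner direction (world angle from +x)
        out.append((round(x+half-v/s,1),round(y+half-u/s,1),round(2*np.sqrt(M['m00']/np.pi)/s,1),round(float(np.degrees(ph)),1)))
    return out
E
python3 - <<'E'
from h import *
T=Cam("top"); im=cv2.imread("pics/top0.png")
for t in(130,150,170):
    print(t,"nutA",ring(T,im,18,425,235,t,40),"nutB",ring(T,im,18,545,-112,t,40))
    print(" pairs",ring(T,im,8,440,66,t),ring(T,im,8,434,-84,t))
print("collar",ring(T,im,14,547,-205,0,40,brass=True))
f=rect(T,im,21,520,740,-90,100,2); cv2.imwrite("pics/fork.png",f)
m=f.min(2)>160
for r in range(60,400,20):
    e=np.flatnonzero(np.diff(m[r].astype(int))); print("fork x",520+220-r/2,"y",(100-e/2))
# bins, tray: outlines
for nm,z,b in(("nb",45,(570,730,140,320)),("cb",45,(580,740,-320,-130)),("tray",25,(340,580,280,460))):
    g=rect(T,im,z,*b,1); cv2.imwrite(f"pics/{nm}.png",cv2.resize(g,None,fx=1.5,fy=1.5)); print(nm,g.shape)
g=[cv2.imread(f"pics/{n}.png") for n in("nb","cb","tray")]
H=max(a.shape[0] for a in g); cv2.imwrite("pics/bins.png",cv2.hconcat([cv2.copyMakeBorder(a,0,H-a.shape[0],0,5,0) for a in g]))
E
```

```text
130 nutA [(425.1, 235.1, np.float64(90.0), 15.0)] nutB [(545.1, -111.9, np.float64(90.0), 15.0)]
 pairs [(440.1, 66.1, np.float64(135.1), 28.4)] [(437.5, -81.0, np.float64(130.7), 11.4)]
150 nutA [(418.8, 228.4, np.float64(78.8), 25.3)] nutB [(543.5, -110.8, np.float64(40.3), -5.8)]
 pairs [(440.1, 66.1, np.float64(135.1), 20.1)] [(424.8, -69.7, np.float64(109.1), 6.0)]
170 nutA [(431.8, 228.2, np.float64(38.0), -13.3)] nutB [(543.3, -110.5, np.float64(37.1), -5.1)]
 pairs [(442.1, 65.0, np.float64(71.4), 23.1)] [(432.8, -80.4, np.float64(71.6), 13.0)]
collar [(545.6, -204.3, np.float64(38.6), -27.4)]
fork x 710.0 y []
fork x 700.0 y [-22.5 -46.5]
fork x 690.0 y [ 63.  -49.5]
fork x 680.0 y [ 62.   10.5   9.    3.5 -25.5 -36.5 -47.  -49.5]
fork x 670.0 y [ 61.5  58.   47.   36.  -26.5 -49. ]
fork x 660.0 y [ 60.5  35.5 -25.5 -51.5]
fork x 650.0 y [ 60.   35.5 -28.5 -51. ]
fork x 640.0 y [ 59.   33.  -27.5 -52. ]
fork x 630.0 y [ 58.   33.  -28.5 -54.5]
fork x 620.0 y [ 56.5  33.  -31.  -41.  -52.5 -54.5]
fork x 610.0 y [ 57.   53.   42.5  30.5 -30.5 -56.5]
fork x 600.0 y [ 55.5  30.5 -35.  -46.5]
fork x 590.0 y [ 47.  35. -43. -53.]
fork x 580.0 y [52. 40.]
fork x 570.0 y []
fork x 560.0 y []
fork x 550.0 y []
nb (160, 180, 3)
cb (160, 190, 3)
tray (240, 180, 3)
```

View pics/bins.png

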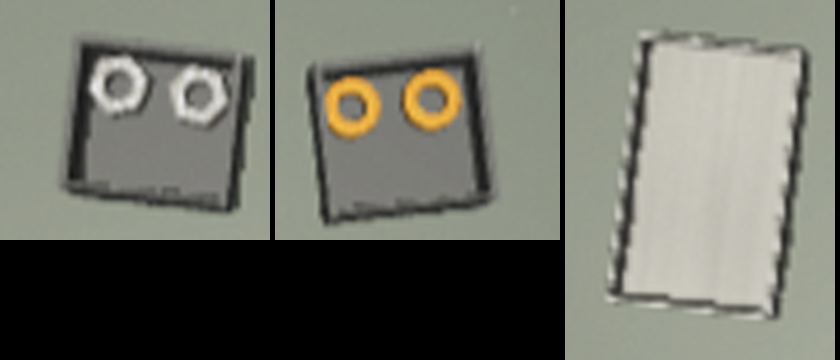

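View pics/fork.png

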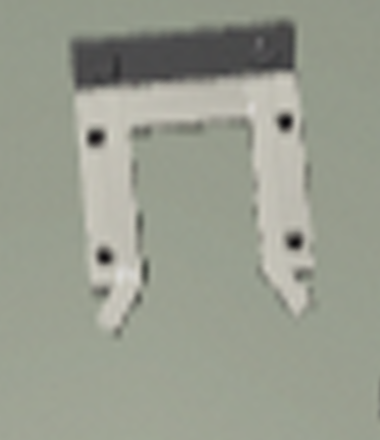

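The view shows pairs at (442,65) and (433,-80), nuts at (432,228) and (543,-111), and a brass collar at (546,-204). The fork origin is about (649,4) with yaw 0.087. Bins are at (648,215) and (652,-215), the tray at (464,365). I'm starting with nut B.

```bash
a='{"delta_pos":[0.53,-0.35,0],"dr":[0,0,0],"jaw":0.8}'
python3 -m inch '[{"delta_pos":[0.53,-0.35,0],"dr":[0,0,0],"jaw":0.8},{"delta_pos":[0.53,-0.35,0],"dr":[0,0,0],"jaw":0.8},{"delta_pos":[0.53,-0.35,0],"dr":[0,0,0],"jaw":0.8},{"delta_pos":[0.53,-0.35,0],"dr":[0,0,0],"jaw":0.8},{"delta_pos":[0.53,-0.35,0],"dr":[0,0,0],"jaw":0.8}]'
python3 -m inch '[{"delta_pos":[0.53,-0.35,0],"dr":[0,0,0],"jaw":0.8},{"delta_pos":[0.53,-0.35,0],"dr":[0,0,0],"jaw":0.8},{"delta_pos":[0.53,-0.35,0],"dr":[0,0,0],"jaw":0.8},{"delta_pos":[0.53,-0.35,0],"dr":[0,0,0],"jaw":0.8},{"delta_pos":[0.53,-0.35,0],"dr":[0,0,0],"jaw":0.8}]'
python3 -m inch '[{"delta_pos":[0.52,-0.337,0.3],"dr":[0,0,0.0694],"jaw":0.7},{"delta_pos":[0.52,-0.337,0.3],"dr":[0,0,0.0694],"jaw":0.7},{"delta_pos":[0.52,-0.337,0.3],"dr":[0,0,0.0694],"jaw":0.7},{"delta_pos":[0.52,-0.337,0.3],"dr":[0,0,0.0694],"jaw":0.7},{"delta_pos":[0.52,-0.337,0.3],"dr":[0,0,0.0694],"jaw":0.7}]'
python3 -c "
from h import *
go(543.4,-110.6,100,-.09);print(manip.read_state()['tcp_pos'],manip.read_state()['qpos'])"
```

```text
t: 0.52
tcp_pos: [318.6, -407.8, 230.7]
eef_rot: [-3.139, -0.001, 0.347]
wrist_force: [-0.1, 0.4, -0.3]
gripper_width: 68.4
t: 0.93
tcp_pos: [432.7, -255.5, 231.0]
eef_rot: [-3.14, -0.001, 0.347]
wrist_force: [0.0, -0.1, -0.2]
gripper_width: 68.1
t: 1.35
tcp_pos: [540.2, -115.1, 143.8]
eef_rot: [-3.142, 0.0, -0.095]
wrist_force: [0.3, -0.4, -0.4]
gripper_width: 60.0
dp [ 0.0091 -0.0161  0.146 ] dr [-0.      0.     -0.0009] F [ 0.3 -0.4 -0.4] w 60.0 t 1.35
[ 540.23803975 -115.14283835  143.80981546] [-3.35059831e-01  3.86932374e-01  1.71356768e+00  1.34295661e-05
  1.04116353e+00  1.33107698e+00]
```

```bash
python3 -m inch '[{"delta_pos":[0,0,0.25],"dr":[0,0,0],"jaw":0.7},{"delta_pos":[0,0,0.25],"dr":[0,0,0],"jaw":0.7},{"delta_pos":[0,0,0.25],"dr":[0,0,0],"jaw":0.7},{"delta_pos":[0,0,0.25],"dr":[0,0,0],"jaw":0.7},{"delta_pos":[0,0,0.25],"dr":[0,0,0],"jaw":0.7}]'
python3 - <<'E'
from h import *
go(543.4,-110.6,3,-.09);print(manip.read_state()['tcp_pos'])
T=Cam("top");S=Cam("side");a=T.img();b=S.img()
u,v=T.pix([545,-110,20])[0].astype(int);A=cv2.resize(a[v-45:v+45,u-60:u+60],None,fx=3,fy=3)
u,v=S.pix([545,-110,20])[0].astype(int);B=cv2.resize(b[v-45:v+45,u-60:u+60],None,fx=3,fy=3)
cv2.imwrite("pics/n1.png",cv2.hconcat([A,B]))
E
```

```text
t: 1.77
tcp_pos: [540.2, -117.2, 70.9]
eef_rot: [3.141, -0.001, -0.091]
wrist_force: [-0.1, -0.6, 0.2]
gripper_width: 59.4
dp [ 0.0085 -0.023   0.2262] dr [ 0.     -0.0001 -0.0001] F [-0.1 -0.6  0.2] w 59.4 t 1.77
[ 540.18670498 -117.22765268   70.85340943]
```

View pics/n1.png

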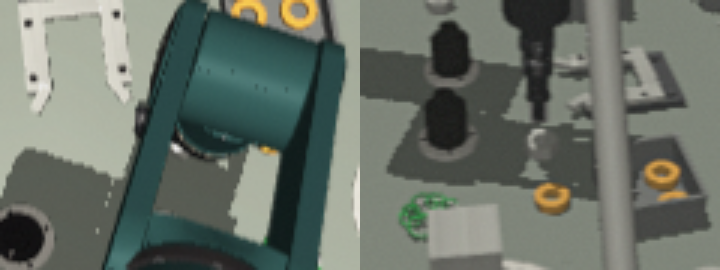

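```bash
python3 -m inch '[{"delta_pos":[0.0085,-0.023,0.1],"dr":[0,0,0],"jaw":0.7},{"delta_pos":[0.0085,-0.023,0.2],"dr":[0,0,0],"jaw":0.7},{"delta_pos":[0.0085,-0.023,0.226],"dr":[0,0,0],"jaw":0.7},{"delta_pos":[0.0085,-0.023,0.226],"dr":[0,0,0],"jaw":0.7},{"delta_pos":[0.0085,-0.023,0.226],"dr":[0,0,0],"jaw":0.7}]'
python3 -m inch '[{"delta_pos":[0,0,0],"dr":[0,0,0],"jaw":0},{"delta_pos":[0,0,0],"dr":[0,0,0],"jaw":0},{"delta_pos":[0,0,0],"dr":[0,0,0],"jaw":0},{"delta_pos":[0,0,0],"dr":[0,0,0],"jaw":0},{"delta_pos":[0,0,0],"dr":[0,0,0],"jaw":0}]'
python3 -m inch '[{"delta_pos":[0,0,0],"dr":[0,0,0],"jaw":0},{"delta_pos":[0,0,-0.1],"dr":[0,0,0],"jaw":0},{"delta_pos":[0,0,-0.3],"dr":[0,0,0],"jaw":0},{"delta_pos":[0,0,-0.3],"dr":[0,0,0],"jaw":0},{"delta_pos":[0,0,-0.3],"dr":[0,0,0],"jaw":0}]'
python3 -c "
from h import *
c,s=np.cos(.09),np.sin(.09)
# nut spot: bin local (-25,15), yaw -.09
go(648-25*c+15*s,215+25*s+15*c,100,-.09)"
```

```text
t: 2.28
tcp_pos: [543.3, -110.7, 3.2]
eef_rot: [3.141, -0.001, -0.091]
wrist_force: [-0.6, -0.0, 0.2]
gripper_width: 60.0
t: 2.7
tcp_pos: [544.2, -110.7, 4.0]
eef_rot: [3.141, -0.003, -0.09]
wrist_force: [-0.8, -0.3, 7.6]
gripper_width: 34.2
t: 3.12
tcp_pos: [546.6, -111.3, 97.5]
eef_rot: [3.139, -0.01, -0.09]
wrist_force: [0.5, 0.0, -1.1]
gripper_width: 34.2
dp [ 0.1554 -1.1638 -0.0095] dr [ 0.0004 -0.0016 -0.    ] F [ 0.5  0.  -1.1] w 34.2 t 3.12
```

```bash
python3 -m inch '[{"delta_pos":[0.08,-0.58,0],"dr":[0,0,0],"jaw":0},{"delta_pos":[0.08,-0.58,0],"dr":[0,0,0],"jaw":0},{"delta_pos":[0.08,-0.58,0],"dr":[0,0,0],"jaw":0},{"delta_pos":[0.08,-0.58,0],"dr":[0,0,0],"jaw":0},{"delta_pos":[0.08,-0.58,0],"dr":[0,0,0],"jaw":0}]'
python3 -m inch '[{"delta_pos":[0.077,-0.58,0],"dr":[0,0,0],"jaw":0},{"delta_pos":[0.077,-0.58,0],"dr":[0,0,0],"jaw":0},{"delta_pos":[0.077,-0.58,0],"dr":[0,0,0],"jaw":0},{"delta_pos":[0.077,-0.58,0],"dr":[0,0,0],"jaw":0},{"delta_pos":[0.077,-0.58,0],"dr":[0,0,0],"jaw":0}]'
python3 -m inch '[{"delta_pos":[0,0,0],"dr":[0,0,0],"jaw":0},{"delta_pos":[0,0,0],"dr":[0,0,0],"jaw":0}]'
python3 - <<'E'
from h import *
c,s=np.cos(.09),np.sin(.09)
go(648-25*c+15*s,215+25*s+15*c,16,-.09)
T=Cam("top");S=Cam("side");a=T.img();b=S.img()
u,v=T.pix([640,215,40])[0].astype(int);A=cv2.resize(a[v-45:v+45,u-60:u+60],None,fx=3,fy=3)
u,v=S.pix([640,215,40])[0].astype(int);B=cv2.resize(b[v-45:v+45,u-60:u+60],None,fx=3,fy=3)
cv2.imwrite("pics/n2.png",cv2.hconcat([A,B]))
E
```

```text
t: 3.53
tcp_pos: [583.2, 66.4, 91.9]
eef_rot: [-3.139, -0.001, -0.088]
wrist_force: [0.2, 0.1, -1.0]
gripper_width: 34.6
t: 3.95
tcp_pos: [622.3, 238.3, 91.9]
eef_rot: [-3.138, -0.002, -0.087]
wrist_force: [0.3, 0.3, -0.5]
gripper_width: 34.8
t: 4.12
tcp_pos: [620.2, 232.1, 91.3]
eef_rot: [3.141, 0.001, -0.089]
wrist_force: [-0.7, -0.9, -1.0]
gripper_width: 34.4
dp [ 0.0142 -0.0018  0.2508] dr [0.0002 0.0002 0.0002] F [-0.7 -0.9 -1. ] w 34.4 t 4.12
```

View pics/n2.png

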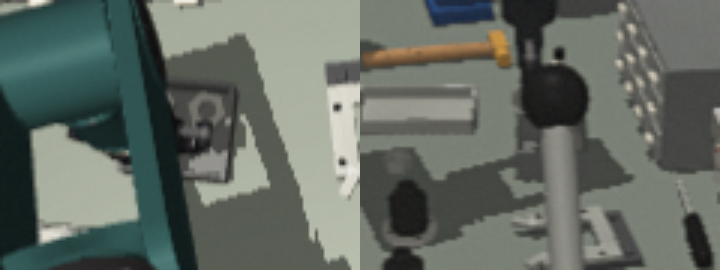

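```bash
python3 -m inch '[{"delta_pos":[0.01,0.008,0.1],"dr":[0,0,0],"jaw":0},{"delta_pos":[0.01,0.008,0.2],"dr":[0,0,0],"jaw":0},{"delta_pos":[0.01,0.008,0.26],"dr":[0,0,0],"jaw":0},{"delta_pos":[0.01,0.008,0.26],"dr":[0,0,0],"jaw":0},{"delta_pos":[0.01,0.008,0.26],"dr":[0,0,0],"jaw":0}]'
python3 -m inch '[{"delta_pos":[0,0,0],"dr":[0,0,0],"jaw":0.49},{"delta_pos":[0,0,0],"dr":[0,0,0],"jaw":0.49},{"delta_pos":[0,0,0],"dr":[0,0,0],"jaw":0.49},{"delta_pos":[0,0,-0.1],"dr":[0,0,0],"jaw":0.49},{"delta_pos":[0,0,-0.3],"dr":[0,0,0],"jaw":0.49}]'
python3 -m inch '[{"delta_pos":[0,0,-0.1],"dr":[0,0,0],"jaw":0.7},{"delta_pos":[0,0,-0.1],"dr":[0,0,0],"jaw":0.7},{"delta_pos":[0,0,-0.1],"dr":[0,0,0],"jaw":0.7}]'
python3 -c "
from h import *
go(432,228.2,110,-.23);go(545.6,-204.3,110,.1)"
```

```text
t: 4.63
tcp_pos: [625.2, 227.2, 13.0]
eef_rot: [3.141, -0.002, -0.092]
wrist_force: [3.6, -0.3, -2.8]
gripper_width: 33.9
t: 5.05
tcp_pos: [619.6, 228.3, 82.6]
eef_rot: [3.139, 0.009, -0.091]
wrist_force: [0.8, 0.4, -0.5]
gripper_width: 41.8
t: 5.3
tcp_pos: [625.2, 229.9, 118.6]
eef_rot: [-3.14, -0.005, -0.09]
wrist_force: [0.2, 0.6, -0.2]
gripper_width: 60.0
dp [-0.641   0.0639  0.0257] dr [-0.0003 -0.0007  0.0222] F [ 0.2  0.6 -0.2] w 60.0 t 5.3
dp [-0.134   1.4656  0.0255] dr [-0.0002 -0.0008 -0.0303] F [ 0.2  0.6 -0.2] w 60.0 t 5.3
```

```bash
python3 - <<'E'
from h import *
T=Cam("top");a=T.img();cv2.imwrite("pics/t2.png",a)
for t in(120,150,165,180): print(t,ring(T,a,18,432,228,t,38))
for t in(100,150,170): print(t,ring(T,a,18,625,227,t,28))
print(ring(T,a,14,546,-204,0,40,brass=True))
for t in(150,170): print(ring(T,a,8,442,65,t),ring(T,a,8,433,-80,t))
E
```

```text
120 []
150 []
165 []
180 []
100 []
150 []
170 []
[(545.6, -204.2, np.float64(38.3), -28.3)]
[(441.0, 34.2, np.float64(93.8), -27.9)] [(433.1, -79.9, np.float64(135.1), 28.4)]
[(441.1, 33.5, np.float64(92.7), -26.3)] [(423.7, -72.4, np.float64(120.9), 21.1)]
```

```bash
python3 -m inch '[{"delta_pos":[-0.64,0.064,0.02],"dr":[0,0,0.0222],"jaw":0.7},{"delta_pos":[-0.64,0.064,0.02],"dr":[0,0,0.0222],"jaw":0.7},{"delta_pos":[-0.64,0.064,0.02],"dr":[0,0,0.0222],"jaw":0.7},{"delta_pos":[-0.64,0.064,0.02],"dr":[0,0,0.0222],"jaw":0.7},{"delta_pos":[-0.64,0.064,0.02],"dr":[0,0,0.0222],"jaw":0.7}]'
python3 -m inch '[{"delta_pos":[0,0,0.1],"dr":[0,0,0],"jaw":0.7},{"delta_pos":[0,0,0.1],"dr":[0,0,0],"jaw":0.7},{"delta_pos":[0,0,0.1],"dr":[0,0,0],"jaw":0.7}]'
python3 - <<'E'
from h import *
S=Cam("side");b=S.img();b0=cv2.imread("pics/side0.png")
p=S.pix([432,228,9])[0];print(p);u,v=p.astype(int)
for im in(b0,b):
    w=im[v-14:v+14,u-16:u+16]; m=(w.min(2)>130).astype(np.uint8); n,l,st,ce=cv2.connectedComponentsWithStats(m)
    for i in range(1,n):
        if st[i,4]>8: q=ce[i]+[u-16,v-14]; print(q.round(1),st[i],S.plane(q,10)[0].round(0))
cv2.imwrite("pics/n3.png",cv2.resize(b[v-50:v+50,u-70:u+70],None,fx=4,fy=4))
go(432,228.2,4.5,-.232)
E
```

```text
t: 5.77
tcp_pos: [423.5, 226.1, 107.4]
eef_rot: [3.137, 0.008, -0.23]
wrist_force: [-0.9, -0.1, 0.3]
gripper_width: 59.8
t: 6.02
tcp_pos: [428.7, 227.1, 78.1]
eef_rot: [3.139, 0.004, -0.229]
wrist_force: [0.6, 0.2, 0.4]
gripper_width: 59.6
[199.8472632  164.87004901]
[196. 150.] [ 6  0 15  1 15] [418. 357.  10.]
[200. 162.] [12 10 11  5 31] [433. 250.  10.]
dp [ 0.0045 -0.0036  0.2485] dr [0.0002 0.0003 0.0003] F [0.7 0.3 0.3] w 59.9 t 6.07
```

View pics/n3.png

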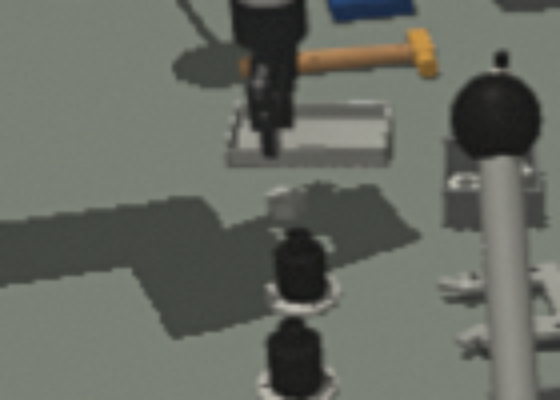

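The nut is still where expected (crop pixel 285,205), and the jaws are above it.

```bash
python3 -m inch '[{"delta_pos":[0.004,-0.004,0.1],"dr":[0,0,0],"jaw":0.7},{"delta_pos":[0.004,-0.004,0.2],"dr":[0,0,0],"jaw":0.7},{"delta_pos":[0.004,-0.004,0.248],"dr":[0,0,0],"jaw":0.7},{"delta_pos":[0.004,-0.004,0.248],"dr":[0,0,0],"jaw":0.7},{"delta_pos":[0.004,-0.004,0.248],"dr":[0,0,0],"jaw":0.7}]'
python3 -m inch '[{"delta_pos":[0,0,0],"dr":[0,0,0],"jaw":0},{"delta_pos":[0,0,0],"dr":[0,0,0],"jaw":0},{"delta_pos":[0,0,0],"dr":[0,0,0],"jaw":0},{"delta_pos":[0,0,0],"dr":[0,0,0],"jaw":0},{"delta_pos":[0,0,0],"dr":[0,0,0],"jaw":0}]'
python3 -m inch '[{"delta_pos":[0,0,0],"dr":[0,0,0],"jaw":0},{"delta_pos":[0,0,-0.1],"dr":[0,0,0],"jaw":0},{"delta_pos":[0,0,-0.3],"dr":[0,0,-0.0226],"jaw":0},{"delta_pos":[0,0,-0.33],"dr":[0,0,-0.0226],"jaw":0},{"delta_pos":[0,0,-0.33],"dr":[0,0,-0.0226],"jaw":0}]'
python3 -c "
from h import *
c,s=np.cos(.09),np.sin(.09)
go(648-25*c-27*s,215+25*s-27*c,100,-.09)"
```

```text
t: 6.48
tcp_pos: [433.1, 228.6, 5.1]
eef_rot: [3.141, 0.001, -0.23]
wrist_force: [0.5, 1.0, 0.1]
gripper_width: 59.7
t: 6.9
tcp_pos: [433.9, 229.1, 6.9]
eef_rot: [-3.14, -0.003, -0.23]
wrist_force: [-0.6, -1.4, 6.3]
gripper_width: 34.2
t: 7.32
tcp_pos: [436.4, 230.2, 110.2]
eef_rot: [-3.137, -0.01, -0.087]
wrist_force: [0.6, 0.3, 0.5]
gripper_width: 34.1
dp [0.6231 0.0795 0.04  ] dr [-0.0008 -0.0016  0.0005] F [0.6 0.3 0.5] w 34.1 t 7.32
```

```bash
python3 -m inch '[{"delta_pos":[0.623,0.08,0.03],"dr":[0,0,0],"jaw":0},{"delta_pos":[0.623,0.08,0.03],"dr":[0,0,0],"jaw":0},{"delta_pos":[0.623,0.08,0.03],"dr":[0,0,0],"jaw":0},{"delta_pos":[0.623,0.08,0.03],"dr":[0,0,0],"jaw":0},{"delta_pos":[0.623,0.08,0.03],"dr":[0,0,0],"jaw":0}]'
python3 -m inch '[{"delta_pos":[0,0,0],"dr":[0,0,0],"jaw":0},{"delta_pos":[0,0,0],"dr":[0,0,0],"jaw":0},{"delta_pos":[0,0,0],"dr":[0,0,0],"jaw":0}]'
python3 -c "
from h import *
c,s=np.cos(.09),np.sin(.09)
go(648-25*c-27*s,215+25*s-27*c,54,-.09)"
```

```text
t: 7.73
tcp_pos: [621.7, 187.1, 95.6]
eef_rot: [-3.141, -0.005, -0.089]
wrist_force: [1.2, 0.3, -0.9]
gripper_width: 34.8
t: 7.98
tcp_pos: [614.8, 188.3, 94.7]
eef_rot: [3.141, 0.002, -0.088]
wrist_force: [-0.2, -0.1, -0.9]
gripper_width: 34.2
dp [ 0.0192 -0.0087  0.1355] dr [0.     0.0004 0.0003] F [-0.2 -0.1 -0.9] w 34.2 t 7.98
```

```bash
python3 -m inch '[{"delta_pos":[0.019,-0.008,0.1],"dr":[0,0,0],"jaw":0},{"delta_pos":[0.019,-0.008,0.135],"dr":[0,0,0],"jaw":0},{"delta_pos":[0.019,-0.008,0.135],"dr":[0,0,0],"jaw":0},{"delta_pos":[0.019,-0.008,0.135],"dr":[0,0,0],"jaw":0},{"delta_pos":[0.019,-0.008,0.135],"dr":[0,0,0],"jaw":0}]'
python3 -m inch '[{"delta_pos":[0,0,0],"dr":[0,0,0],"jaw":0.52},{"delta_pos":[0,0,0],"dr":[0,0,0],"jaw":0.52},{"delta_pos":[0,0,0],"dr":[0,0,0],"jaw":0.52},{"delta_pos":[0,0,-0.1],"dr":[0,0,0],"jaw":0.6},{"delta_pos":[0,0,-0.25],"dr":[0,0,0],"jaw":0.7}]'
python3 -m inch '[{"delta_pos":[-0.085,0.65,0],"dr":[0,0,0],"jaw":0.7},{"delta_pos":[-0.085,0.65,0],"dr":[0,0,0],"jaw":0.7},{"delta_pos":[-0.085,0.65,0],"dr":[0,0,0],"jaw":0.7},{"delta_pos":[-0.085,0.65,0],"dr":[0,0,0],"jaw":0.7},{"delta_pos":[-0.085,0.65,0],"dr":[0,0,0],"jaw":0.7}]'
python3 - <<'E'
from h import *
T=Cam("top");a=T.img();cv2.imwrite("pics/t3.png",a)
print(ring(T,a,14,546,-204,0,40,brass=True))
go(545.6,-204.3,100,.1)
cv2.imwrite("pics/t3c.png",cv2.resize(a[130:290,110:420],None,fx=2.5,fy=2.5))
E
```

```text
t: 8.4
tcp_pos: [621.3, 190.5, 55.2]
eef_rot: [3.141, 0.001, -0.087]
wrist_force: [0.4, -0.3, -0.9]
gripper_width: 34.1
t: 8.82
tcp_pos: [618.8, 189.5, 123.5]
eef_rot: [3.139, 0.008, -0.088]
wrist_force: [0.7, 0.1, -0.1]
gripper_width: 59.5
t: 9.23
tcp_pos: [578.9, -4.6, 127.1]
eef_rot: [3.141, -0.001, -0.088]
wrist_force: [0.8, 0.1, -0.1]
gripper_width: 59.9
[(545.6, -204.3, np.float64(38.5), -28.9)]
dp [-0.0488  0.6585  0.0919] dr [ 0.0006  0.0001 -0.0302] F [-1.3 -3.5 -0. ] w 60.0 t 9.28
```

View pics/t3c.png

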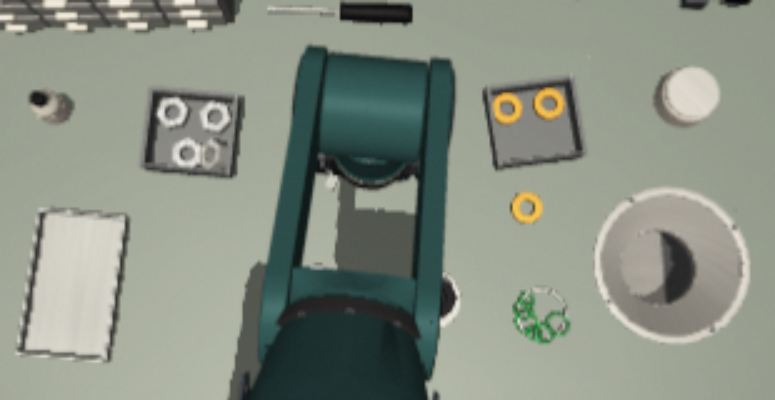

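Both nuts are in their bin, though the second stands on edge at crop (210,153). Next is the collar.

```bash
python3 -m inch '[{"delta_pos":[-0.049,0.66,0.09],"dr":[0,0,-0.03],"jaw":0.7},{"delta_pos":[-0.049,0.66,0.09],"dr":[0,0,-0.03],"jaw":0.7},{"delta_pos":[-0.049,0.66,0.09],"dr":[0,0,-0.03],"jaw":0.7},{"delta_pos":[-0.049,0.66,0.09],"dr":[0,0,-0.03],"jaw":0.7},{"delta_pos":[-0.049,0.66,0.09],"dr":[0,0,-0.03],"jaw":0.7}]'
python3 -m inch '[{"delta_pos":[0,0,0.12],"dr":[0,0,0],"jaw":0.7},{"delta_pos":[0,0,0.12],"dr":[0,0,0],"jaw":0.7},{"delta_pos":[0,0,0.12],"dr":[0,0,0],"jaw":0.7}]'
python3 -c "
from h import *
go(545.6,-204.3,6,.1)"
```

```text
t: 9.7
tcp_pos: [547.5, -200.0, 99.6]
eef_rot: [3.141, -0.001, 0.101]
wrist_force: [0.7, -0.7, -0.2]
gripper_width: 59.9
t: 9.95
tcp_pos: [546.1, -197.1, 62.2]
eef_rot: [-3.139, 0.004, 0.099]
wrist_force: [0.4, 1.1, -0.4]
gripper_width: 59.7
dp [-0.0032  0.0243  0.1874] dr [-0.0004  0.0006 -0.0001] F [ 0.4  1.1 -0.4] w 59.7 t 9.95
```

```bash
python3 -m inch '[{"delta_pos":[-0.003,0.022,0.1],"dr":[0,0,0],"jaw":0.7},{"delta_pos":[-0.003,0.022,0.188],"dr":[0,0,0],"jaw":0.7},{"delta_pos":[-0.003,0.022,0.188],"dr":[0,0,0],"jaw":0.7},{"delta_pos":[-0.003,0.022,0.188],"dr":[0,0,0],"jaw":0.7},{"delta_pos":[-0.003,0.022,0.188],"dr":[0,0,0],"jaw":0.7}]'
python3 -m inch '[{"delta_pos":[0,0,0],"dr":[0,0,0],"jaw":0},{"delta_pos":[0,0,0],"dr":[0,0,0],"jaw":0},{"delta_pos":[0,0,0],"dr":[0,0,0],"jaw":0},{"delta_pos":[0,0,0],"dr":[0,0,0],"jaw":0},{"delta_pos":[0,0,0],"dr":[0,0,0],"jaw":0}]'
python3 -m inch '[{"delta_pos":[0,0,0],"dr":[0,0,0],"jaw":0},{"delta_pos":[0,0,-0.1],"dr":[0,0,0],"jaw":0},{"delta_pos":[0,0,-0.3],"dr":[0,0,0],"jaw":0},{"delta_pos":[0,0,-0.33],"dr":[0,0,0],"jaw":0},{"delta_pos":[0,0,-0.33],"dr":[0,0,0],"jaw":0}]'
python3 -c "
from h import *
go(652-25,-214.7-2.5,100,.1)"
```

```text
t: 10.37
tcp_pos: [548.7, -203.9, 8.7]
eef_rot: [3.141, -0.002, 0.102]
wrist_force: [0.7, 0.8, 0.6]
gripper_width: 59.6
t: 10.78
tcp_pos: [549.0, -204.5, 9.6]
eef_rot: [3.14, -0.003, 0.101]
wrist_force: [-1.1, 1.9, 11.6]
gripper_width: 35.7
t: 11.2
tcp_pos: [551.9, -206.3, 113.1]
eef_rot: [3.135, -0.01, 0.101]
wrist_force: [0.9, -0.8, -0.1]
gripper_width: 35.4
dp [0.245  0.0611 0.0464] dr [ 0.001  -0.0016  0.0002] F [ 0.9 -0.8 -0.1] w 35.4 t 11.2
```

```bash
python3 -m inch '[{"delta_pos":[0.245,0.061,0.03],"dr":[0,0,0],"jaw":0},{"delta_pos":[0.245,0.061,0.03],"dr":[0,0,0],"jaw":0},{"delta_pos":[0.245,0.061,0.03],"dr":[0,0,0],"jaw":0},{"delta_pos":[0.245,0.061,0.03],"dr":[0,0,0],"jaw":0},{"delta_pos":[0.245,0.061,0.03],"dr":[0,0,0],"jaw":0}]'
python3 - <<'E'
from h import *
go(652-25,-214.7-2.5,20,.1)
b=cv2.cvtColor(manip.grab_frame("side"),cv2.COLOR_RGB2BGR); S=Cam("side"); print(S.pix([[546,-204,7],manip.read_state()["tcp_pos"]]))
h=cv2.cvtColor(b,cv2.COLOR_BGR2HSV); m=((h[...,1]>150)&(h[...,2]>90)&(h[...,0]<32)).astype(np.uint8)
n,l,st,ce=cv2.connectedComponentsWithStats(m); print([(ce[i].round(),st[i][4]) for i in range(1,n) if st[i][4]>8])
E
```

```text
t: 11.62
tcp_pos: [621.6, -214.6, 96.6]
eef_rot: [-3.141, 0.001, 0.101]
wrist_force: [-0.1, 0.2, -0.3]
gripper_width: 35.5
dp [0.0174 0.0105 0.2553] dr [-0.0001  0.0002  0.0002] F [-0.1  0.2 -0.3] w 35.5 t 11.62
[[237.31415464 230.20512819]
 [260.32554344 209.50980158]]
[(array([234., 127.]), np.int32(44)), (array([274., 222.]), np.int32(62)), (array([278., 229.]), np.int32(9))]
```

```bash
python3 - <<'E'
from h import *
T=Cam("top");a=T.img();S=Cam("side");b=S.img()
u,v=T.pix([600,-210,20])[0].astype(int);A=cv2.resize(a[v-45:v+55,u-60:u+60],None,fx=3,fy=3)
u,v=S.pix([600,-210,20])[0].astype(int);B=cv2.resize(b[v-55:v+45,u-60:u+60],None,fx=3,fy=3)
cv2.imwrite("pics/n4.png",cv2.hconcat([A,B]))
E
```

```text
(no output)
```

View pics/n4.png

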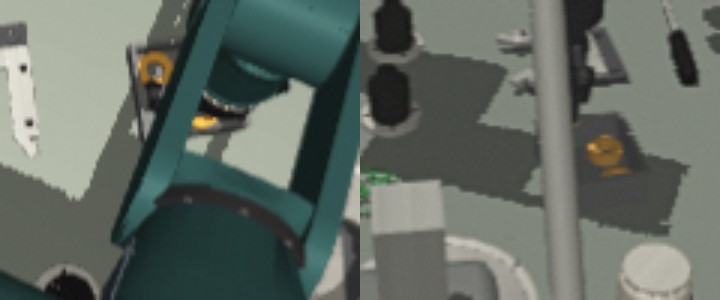

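The collar is held (brass at crop 205,123 under the gripper). I'll lower it into its bin.

```bash
python3 -m inch '[{"delta_pos":[0.01,0.01,0.1],"dr":[0,0,0],"jaw":0},{"delta_pos":[0.01,0.01,0.2],"dr":[0,0,0],"jaw":0},{"delta_pos":[0.01,0.01,0.26],"dr":[0,0,0],"jaw":0},{"delta_pos":[0.01,0.01,0.26],"dr":[0,0,0],"jaw":0},{"delta_pos":[0.01,0.01,0.26],"dr":[0,0,0],"jaw":0}]'
python3 -m inch '[{"delta_pos":[0,0,0],"dr":[0,0,0],"jaw":0.58},{"delta_pos":[0,0,0],"dr":[0,0,0],"jaw":0.58},{"delta_pos":[0,0,0],"dr":[0,0,0],"jaw":0.58},{"delta_pos":[0,0,-0.1],"dr":[0,0,0],"jaw":0.58},{"delta_pos":[0,0,-0.3],"dr":[0,0,0],"jaw":0.58}]'
python3 -m inch '[{"delta_pos":[-0.5,0.05,-0.3],"dr":[0,0,0],"jaw":0.85},{"delta_pos":[-0.5,0.05,-0.3],"dr":[0,0,0],"jaw":0.85},{"delta_pos":[-0.5,0.05,-0.3],"dr":[0,0,0],"jaw":0.85},{"delta_pos":[-0.5,0.05,-0.3],"dr":[0,0,0],"jaw":0.85},{"delta_pos":[-0.5,0.05,-0.3],"dr":[0,0,0],"jaw":0.85}]'
python3 - <<'E'
from h import *
T=Cam("top");a=T.img();cv2.imwrite("pics/t4.png",a)
for z,x,y in((14,625,-217),(14,678,-188),(14,684,-243)): print(ring(T,a,z,x,y,0,26,brass=True))
for t in(150,165,175,185): print(t,ring(T,a,8,442,65,t,48),ring(T,a,8,433,-80,t,48))
go(442.1,65,160,.087); go(432.8,-80.4,130,.087)
E
```

```text
t: 12.18
tcp_pos: [628.4, -218.3, 18.7]
eef_rot: [3.14, -0.005, 0.1]
wrist_force: [7.1, 1.7, -5.9]
gripper_width: 35.4
t: 12.6
tcp_pos: [621.6, -216.2, 87.3]
eef_rot: [-3.136, 0.009, 0.101]
wrist_force: [1.1, 0.0, -0.4]
gripper_width: 49.4
t: 13.02
tcp_pos: [473.5, -248.2, 183.6]
eef_rot: [3.14, 0.001, 0.1]
wrist_force: [-0.3, -0.4, -0.9]
gripper_width: 72.5
[(627.3, -219.9, np.float64(38.3), -24.5)]
[(675.7, -185.4, np.float64(39.2), 4.9)]
[(680.7, -239.4, np.float64(40.1), -5.8)]
150 [(447.6, 73.0, np.float64(96.8), 12.7)] [(462.3, -82.3, np.float64(66.2), 0.4)]
165 [(447.7, 73.3, np.float64(96.4), 11.9)] []
175 [(436.7, 80.5, np.float64(52.2), 21.0)] []
185 [(438.2, 80.8, np.float64(49.2), 10.6)] []
dp [-0.0048 -1.0507  0.0761] dr [ 0.0003 -0.      0.0019] F [-0.6 -0.1 -0.5] w 72.6 t 13.07
dp [-0.0835 -0.5716  0.1769] dr [ 0.0003 -0.      0.0019] F [-0.6 -0.1 -0.5] w 72.6 t 13.07
```

```bash
python3 -m inch '[{"delta_pos":[-0.084,-0.572,0.17],"dr":[0,0,0.002],"jaw":0.85},{"delta_pos":[-0.084,-0.572,0.17],"dr":[0,0,0.002],"jaw":0.85},{"delta_pos":[-0.084,-0.572,0.17],"dr":[0,0,0.002],"jaw":0.85},{"delta_pos":[-0.084,-0.572,0.17],"dr":[0,0,0.002],"jaw":0.85},{"delta_pos":[-0.084,-0.572,0.17],"dr":[0,0,0.002],"jaw":0.85}]'
python3 -m inch '[{"delta_pos":[0,0,0.03],"dr":[0,0,0],"jaw":0.85},{"delta_pos":[0,0,0.03],"dr":[0,0,0],"jaw":0.85},{"delta_pos":[0,0,0.03],"dr":[0,0,0],"jaw":0.85}]'
python3 -c "
from h import *
go(432.8,-80.4,24,.087)"
```

```text
t: 13.48
tcp_pos: [431.6, -74.6, 127.5]
eef_rot: [-3.137, 0.006, 0.089]
wrist_force: [-0.9, 0.1, -0.4]
gripper_width: 72.3
t: 13.73
tcp_pos: [436.7, -80.2, 120.3]
eef_rot: [3.141, -0.0, 0.089]
wrist_force: [-0.1, -0.8, -0.3]
gripper_width: 72.4
dp [-0.013  -0.0006  0.3209] dr [ 0.     -0.      0.0003] F [-0.1 -0.8 -0.3] w 72.4 t 13.73
```

```bash
python3 -m inch '[{"delta_pos":[-0.013,-0.001,0.1],"dr":[0,0,0],"jaw":0.85},{"delta_pos":[-0.013,-0.001,0.2],"dr":[0,0,0],"jaw":0.85},{"delta_pos":[-0.013,-0.001,0.3],"dr":[0,0,0],"jaw":0.85},{"delta_pos":[-0.013,-0.001,0.32],"dr":[0,0,0],"jaw":0.85},{"delta_pos":[-0.013,-0.001,0.32],"dr":[0,0,0],"jaw":0.85}]'
python3 -m inch '[{"delta_pos":[0,0,0],"dr":[0,0,0],"jaw":0.7},{"delta_pos":[0,0,0],"dr":[0,0,0],"jaw":0.6},{"delta_pos":[0,0,0],"dr":[0,0,0],"jaw":0},{"delta_pos":[0,0,0],"dr":[0,0,0],"jaw":0},{"delta_pos":[0,0,0],"dr":[0,0,0],"jaw":0}]'
python3 - <<'E'
from h import *
c,s=np.cos(.087),np.sin(.087); e=np.array([c,s]);F0=np.array([649,3.8])
for d in(-130,0): p=F0+d*e; go(*p,24,.087)
print(manip.read_state()["tcp_pos"])
S=Cam("side");b=S.img();u,v=S.pix([433,-80,50])[0].astype(int);cv2.imwrite("pics/n5.png",cv2.resize(b[v-40:v+40,u-50:u+50],None,fx=6,fy=6,interpolation=cv2.INTER_CUBIC))
E
```

```text
t: 14.15
tcp_pos: [431.3, -80.4, 23.3]
eef_rot: [-3.14, 0.003, 0.087]
wrist_force: [0.1, 0.3, 0.5]
gripper_width: 72.8
t: 14.57
tcp_pos: [433.3, -80.3, 26.3]
eef_rot: [3.14, -0.003, 0.088]
wrist_force: [-1.6, -0.8, 8.0]
gripper_width: 48.9
dp [ 0.3077 -0.2165  0.0084] dr [ 0.0002 -0.0005  0.0002] F [-1.6 -0.8  8. ] w 48.9 t 14.57
dp [ 0.741  -0.216   0.0098] dr [ 0.0002 -0.0005  0.0002] F [-1.6 -0.8  8. ] w 48.9 t 14.57
[433.26349974 -80.33507251  26.32868686]
```

View pics/n5.png

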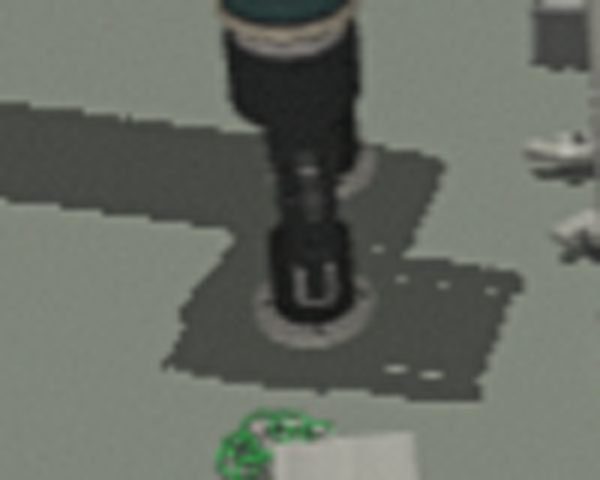

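```bash
python3 - <<'E'
from h import *
S=Cam("side");p=S.pix([433,-80,50])[0].astype(int)
for c in((315,305),(310,262),(310,345)):
    uv=[p[0]-50+(c[0]+.5)/6-.5,p[1]-40+(c[1]+.5)/6-.5]; d=S.ray(uv)[0]
    print(c,[(S.C+d*((y-S.C[1])/d[1])).round(1) for y in(-104,-112,-116)])
E
```

```text
(315, 305) [array([ 435.6, -104. ,   24.3]), array([ 435.7, -112. ,   30.6]), array([ 435.8, -116. ,   33.8])]
(310, 262) [array([ 434.8, -104. ,   56.2]), array([ 434.9, -112. ,   62.3]), array([ 435. , -116. ,   65.3])]
(310, 345) [array([ 430.6, -104. ,   -5.6]), array([ 430.8, -112. ,    0.9]), array([ 430.9, -116. ,    4.2])]
```

```bash
python3 -m inch '[{"delta_pos":[0.06,-0.04,-0.008],"dr":[0,0,0],"jaw":0},{"delta_pos":[0.12,-0.085,-0.008],"dr":[0,0,0],"jaw":0},{"delta_pos":[0.18,-0.13,-0.008],"dr":[0,0,0],"jaw":0},{"delta_pos":[0.24,-0.17,-0.008],"dr":[0,0,0],"jaw":0},{"delta_pos":[0.305,-0.216,-0.008],"dr":[0,0,0],"jaw":0}]'
python3 -m inch '[{"delta_pos":[0,0,0],"dr":[0,0,0],"jaw":0},{"delta_pos":[0,0,0],"dr":[0,0,0],"jaw":0},{"delta_pos":[0,0,0],"dr":[0,0,0],"jaw":0}]'
python3 - <<'E'
from h import *
c,s=np.cos(.087),np.sin(.087); e=np.array([c,s]);F0=np.array([649,3.8])
for d in(-130,-60,0): p=F0+d*e; go(*p,24,.087)
print(manip.read_state()["tcp_pos"])
E
```

```text
t: 15.03
tcp_pos: [518.2, -6.5, 28.1]
eef_rot: [3.141, -0.001, 0.088]
wrist_force: [0.7, -0.5, -2.4]
gripper_width: 49.6
t: 15.28
tcp_pos: [516.7, -7.1, 27.4]
eef_rot: [3.142, 0.0, 0.089]
wrist_force: [-0.1, 1.0, -1.6]
gripper_width: 49.0
dp [0.0092 0.0022 0.0114] dr [0.     0.0001 0.0003] F [-0.1  1.  -1.6] w 49.0 t 15.28
dp [0.2425 0.0026 0.0113] dr [0.     0.0001 0.0003] F [-0.1  1.  -1.6] w 49.0 t 15.28
dp [0.4425 0.003  0.0113] dr [0.     0.0001 0.0003] F [-0.1  1.  -1.6] w 49.0 t 15.28
[516.68828761  -7.08354247  27.43195876]
```

```bash
python3 -m inch '[{"delta_pos":[0.05,0.002,0.002],"dr":[0,0,0],"jaw":0},{"delta_pos":[0.1,0.002,0.002],"dr":[0,0,0],"jaw":0},{"delta_pos":[0.15,0.002,0.002],"dr":[0,0,0],"jaw":0},{"delta_pos":[0.2,0.002,0.002],"dr":[0,0,0],"jaw":0},{"delta_pos":[0.24,0.003,0.002],"dr":[0,0,0],"jaw":0}]'
python3 -m inch '[{"delta_pos":[0.04,0,0],"dr":[0,0,0],"jaw":0},{"delta_pos":[0.08,0,0],"dr":[0,0,0],"jaw":0},{"delta_pos":[0.12,0,0],"dr":[0,0,0],"jaw":0},{"delta_pos":[0.16,0,0],"dr":[0,0,0],"jaw":0},{"delta_pos":[0.18,0,0],"dr":[0,0,0],"jaw":0}]'
python3 -m inch '[{"delta_pos":[0.01,0,0],"dr":[0,0,0],"jaw":0},{"delta_pos":[0.015,0,0],"dr":[0,0,0],"jaw":0},{"delta_pos":[0.02,0,0],"dr":[0,0,0],"jaw":0},{"delta_pos":[0.02,0,0],"dr":[0,0,0],"jaw":0}]'
python3 - <<'E'
from h import *
T=Cam("top");a=T.img();S=Cam("side");b=S.img();go(649,3.8,24,.087)
u,v=T.pix([620,0,20])[0].astype(int);A=cv2.resize(a[v-40:v+40,u-50:u+50],None,fx=4,fy=4)
u,v=S.pix([620,0,20])[0].astype(int);B=cv2.resize(b[v-40:v+40,u-50:u+50],None,fx=4,fy=4)
cv2.imwrite("pics/n6.png",cv2.hconcat([A,B]))
E
```

```text
t: 15.7
tcp_pos: [588.7, -2.4, 26.7]
eef_rot: [-3.141, 0.001, 0.087]
wrist_force: [-0.5, 0.5, -1.5]
gripper_width: 49.3
t: 16.12
tcp_pos: [643.0, 2.2, 26.7]
eef_rot: [3.142, 0.0, 0.087]
wrist_force: [-0.9, -0.8, -0.3]
gripper_width: 48.9
t: 16.45
tcp_pos: [647.8, 3.3, 26.6]
eef_rot: [-3.142, 0.001, 0.088]
wrist_force: [-3.5, -2.3, 3.8]
gripper_width: 49.1
dp [ 0.0038 -0.001   0.0086] dr [0.     0.0002 0.0002] F [-3.5 -1.6  5.7] w 49.1 t 16.55
```

View pics/n6.png

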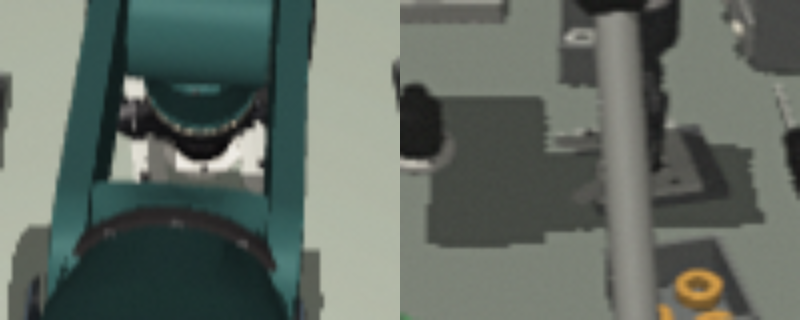

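```bash
python3 -m inch '[{"delta_pos":[-0.003,0,-0.01],"dr":[0,0,0],"jaw":0},{"delta_pos":[-0.003,0,-0.02],"dr":[0,0,0],"jaw":0},{"delta_pos":[-0.003,0,-0.03],"dr":[0,0,0],"jaw":0}]'
python3 -m inch '[{"delta_pos":[0,0,-0.015],"dr":[0,0,0],"jaw":0},{"delta_pos":[0,0,-0.03],"dr":[0,0,0],"jaw":0},{"delta_pos":[0,0,-0.06],"dr":[0,0,0],"jaw":0},{"delta_pos":[0,0,-0.1],"dr":[0,0,0],"jaw":0}]'
python3 -m inch '[{"delta_pos":[0,0,-0.07],"dr":[0,0,0],"jaw":0},{"delta_pos":[0,0,-0.14],"dr":[0,0,0],"jaw":0},{"delta_pos":[0,0,-0.24],"dr":[0,0,0],"jaw":0},{"delta_pos":[0,0,-0.34],"dr":[0,0,0],"jaw":0},{"delta_pos":[0,0,-0.34],"dr":[0,0,0],"jaw":0}]'
python3 -c "
from h import *
go(470,-388,140,.087)"
```

```text
t: 16.8
tcp_pos: [647.4, 3.9, 34.8]
eef_rot: [-3.141, 0.001, 0.088]
wrist_force: [-0.2, -0.3, -9.0]
gripper_width: 49.0
t: 17.13
tcp_pos: [648.3, 3.6, 66.4]
eef_rot: [-3.141, -0.0, 0.088]
wrist_force: [-0.7, 0.3, -0.3]
gripper_width: 48.6
t: 17.55
tcp_pos: [653.1, 3.2, 176.4]
eef_rot: [3.139, -0.014, 0.088]
wrist_force: [0.9, 0.3, 0.2]
gripper_width: 48.9
dp [-0.7247  1.2446  0.1142] dr [ 0.0004 -0.0022  0.0002] F [0.9 0.3 0.2] w 48.9 t 17.55
```

```bash
python3 -m inch '[{"delta_pos":[-0.24,0.415,0.04],"dr":[0,0,0],"jaw":0},{"delta_pos":[-0.24,0.415,0.04],"dr":[0,0,0],"jaw":0},{"delta_pos":[-0.24,0.415,0.04],"dr":[0,0,0],"jaw":0},{"delta_pos":[-0.24,0.415,0.04],"dr":[0,0,0],"jaw":0},{"delta_pos":[-0.24,0.415,0.04],"dr":[0,0,0],"jaw":0}]'
python3 -m inch '[{"delta_pos":[-0.24,0.415,0.04],"dr":[0,0,0],"jaw":0},{"delta_pos":[-0.24,0.415,0.04],"dr":[0,0,0],"jaw":0},{"delta_pos":[-0.24,0.415,0.04],"dr":[0,0,0],"jaw":0},{"delta_pos":[-0.24,0.415,0.04],"dr":[0,0,0],"jaw":0},{"delta_pos":[-0.24,0.415,0.04],"dr":[0,0,0],"jaw":0}]'
python3 -m inch '[{"delta_pos":[-0.24,0.415,0.04],"dr":[0,0,0],"jaw":0},{"delta_pos":[-0.24,0.415,0.04],"dr":[0,0,0],"jaw":0},{"delta_pos":[-0.24,0.415,0.04],"dr":[0,0,0],"jaw":0},{"delta_pos":[-0.24,0.415,0.04],"dr":[0,0,0],"jaw":0},{"delta_pos":[-0.24,0.415,0.04],"dr":[0,0,0],"jaw":0}]'
python3 -c "
from h import *
T=Cam('top');im=cv2.imread('pics/t3.png')
r=rect(T,im,0,350,590,-510,-270,2);m=(r.min(2)>165).astype(np.uint8)
c=max(cv2.findContours(m,0,cv2.CHAIN_APPROX_NONE)[0],key=lambda c:cv2.boundingRect(c)[2]);e=cv2.minEnclosingCircle(c);print(590-e[0][1]/2,-270-e[0][0]/2,e[1])
go(470,-388,60,.087)"
```

```text
t: 17.97
tcp_pos: [585.8, -130.8, 156.6]
eef_rot: [3.14, -0.001, 0.085]
wrist_force: [-0.5, 0.3, -1.3]
gripper_width: 49.1
t: 18.38
tcp_pos: [525.9, -260.8, 144.5]
eef_rot: [3.139, -0.001, 0.085]
wrist_force: [0.1, -0.0, -1.1]
gripper_width: 49.0
t: 18.8
tcp_pos: [465.7, -391.3, 132.3]
eef_rot: [3.139, -0.002, 0.085]
wrist_force: [0.3, 0.8, -0.5]
gripper_width: 48.7
466.0 -380.25 199.0283660888672
dp [ 0.0148 -0.0104  0.2411] dr [ 0.0005 -0.0002 -0.0003] F [ 0.3  0.8 -0.5] w 48.7 t 18.8
```

```bash
python3 -m inch '[{"delta_pos":[0.015,-0.028,0.1],"dr":[0,0,0],"jaw":0},{"delta_pos":[0.015,-0.028,0.2],"dr":[0,0,0],"jaw":0},{"delta_pos":[0.015,-0.028,0.32],"dr":[0,0,0],"jaw":0},{"delta_pos":[0.015,-0.028,0.32],"dr":[0,0,0],"jaw":0},{"delta_pos":[0.015,-0.028,0.32],"dr":[0,0,0],"jaw":0}]'
python3 -m inch '[{"delta_pos":[0,0,0],"dr":[0,0,0],"jaw":0.9},{"delta_pos":[0,0,0],"dr":[0,0,0],"jaw":0.9},{"delta_pos":[0,0,0],"dr":[0,0,0],"jaw":0.9},{"delta_pos":[0,0,0],"dr":[0,0,0],"jaw":0.9},{"delta_pos":[0,0,-0.35],"dr":[0,0,0],"jaw":0.9}]'
python3 -m inch '[{"delta_pos":[0.3,-0.4,-0.3],"dr":[0,0,0],"jaw":0.85},{"delta_pos":[0.3,-0.4,-0.3],"dr":[0,0,0],"jaw":0.85},{"delta_pos":[0.3,-0.4,-0.3],"dr":[0,0,0],"jaw":0.85},{"delta_pos":[0.3,-0.4,-0.3],"dr":[0,0,0],"jaw":0.85},{"delta_pos":[0.3,-0.4,-0.3],"dr":[0,0,0],"jaw":0.85}]'
python3 - <<'E'
from h import *
T=Cam("top");a=T.img();cv2.imwrite("pics/t5.png",a);cv2.imwrite("pics/t5c.png",cv2.resize(a[130:290,110:420],None,fx=2.5,fy=2.5))
for t in(150,165,175): print(t,ring(T,a,8,442,65,t,48),ring(T,a,48,649,4,t,29))
go(649,3.8,130,.087)
E
```

```text
t: 19.22
tcp_pos: [469.5, -376.4, 34.7]
eef_rot: [-3.138, 0.002, 0.089]
wrist_force: [-0.2, 0.3, -0.3]
gripper_width: 48.9
t: 19.63
tcp_pos: [465.8, -375.3, 71.9]
eef_rot: [-3.132, 0.008, 0.088]
wrist_force: [-0.2, -0.2, -1.3]
gripper_width: 76.8
t: 20.05
tcp_pos: [552.9, -248.3, 172.2]
eef_rot: [3.139, -0.008, 0.091]
wrist_force: [-0.9, -0.3, 0.7]
gripper_width: 72.6
150 [(448.0, 79.3, np.float64(88.7), 11.4)] [(649.1, 4.1, np.float64(65.2), 12.2)]
165 [(448.0, 79.6, np.float64(88.3), 11.8)] [(649.1, 4.1, np.float64(65.2), 17.7)]
175 [(443.5, 78.2, np.float64(82.4), 17.5)] [(649.1, 4.1, np.float64(65.2), 26.3)]
dp [ 0.397  -0.8101  0.1382] dr [ 0.0005 -0.0011  0.0007] F [0.9 1.4 0.9] w 72.3 t 20.1
```

View pics/t5c.png

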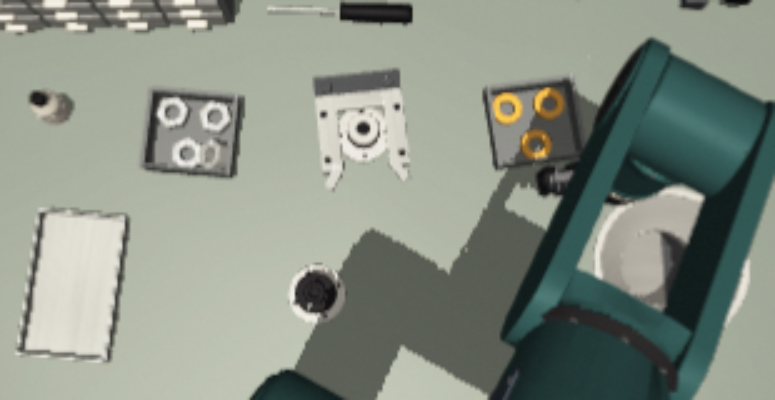

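```bash
python3 -m inch '[{"delta_pos":[0.2,-0.41,0.07],"dr":[0,0,0],"jaw":0.85},{"delta_pos":[0.2,-0.41,0.07],"dr":[0,0,0],"jaw":0.85},{"delta_pos":[0.2,-0.41,0.07],"dr":[0,0,0],"jaw":0.85},{"delta_pos":[0.2,-0.41,0.07],"dr":[0,0,0],"jaw":0.85}]'
python3 -m inch '[{"delta_pos":[0.2,-0.4,0.07],"dr":[0,0,0],"jaw":0.85},{"delta_pos":[0.2,-0.4,0.07],"dr":[0,0,0],"jaw":0.85},{"delta_pos":[0.2,-0.4,0.07],"dr":[0,0,0],"jaw":0.85},{"delta_pos":[0.2,-0.4,0.07],"dr":[0,0,0],"jaw":0.85},{"delta_pos":[0.2,-0.4,0.07],"dr":[0,0,0],"jaw":0.85}]'
python3 -c "
from h import *
print(Cam('top').plane([254.8,181.2],48))
go(647,3.5,28,.087)"
```

```text
t: 20.43
tcp_pos: [597.4, -119.8, 145.0]
eef_rot: [-3.139, 0.001, 0.089]
wrist_force: [-0.7, -1.0, 0.3]
gripper_width: 73.0
t: 20.85
tcp_pos: [646.8, 3.2, 124.1]
eef_rot: [-3.141, 0.001, 0.091]
wrist_force: [0.3, -0.6, -0.6]
gripper_width: 73.0
[[645.95357238   1.9026848   48.        ]]
dp [ 0.0012 -0.0009  0.3202] dr [-0.0001  0.0002  0.0007] F [ 0.3 -0.6 -0.6] w 73.0 t 20.85
```

```bash
python3 -m inch '[{"delta_pos":[0.001,0,0.1],"dr":[0,0,0],"jaw":0.85},{"delta_pos":[0.001,0,0.2],"dr":[0,0,0],"jaw":0.85},{"delta_pos":[0.001,0,0.3],"dr":[0,0,0],"jaw":0.85},{"delta_pos":[0.001,0,0.315],"dr":[0,0,0],"jaw":0.7},{"delta_pos":[0.001,0,0.315],"dr":[0,0,0],"jaw":0.7}]'
python3 -m inch '[{"delta_pos":[0,0,0],"dr":[0,0,0],"jaw":0.6},{"delta_pos":[0,0,0],"dr":[0,0,0],"jaw":0},{"delta_pos":[0,0,0],"dr":[0,0,0],"jaw":0},{"delta_pos":[0,0,0],"dr":[0,0,0],"jaw":0},{"delta_pos":[0,0,0],"dr":[0,0,0],"jaw":0}]'
python3 -c "
from h import *
go(649-120,3.8-10.5,28,.087);print(manip.read_state()['tcp_pos'])"
```

```text
t: 21.27
tcp_pos: [644.3, -0.5, 28.6]
eef_rot: [-3.141, 0.005, 0.087]
wrist_force: [0.9, -0.3, -0.3]
gripper_width: 59.6
t: 21.68
tcp_pos: [648.3, 0.7, 33.1]
eef_rot: [3.14, -0.003, 0.088]
wrist_force: [-2.0, -1.7, 7.3]
gripper_width: 37.4
dp [-0.3985 -0.0105  0.0157] dr [ 0.0002 -0.0005  0.0002] F [-2.  -1.7  7.3] w 37.4 t 21.68
[648.34312166   0.7029317   33.11296582]
```

```bash
python3 -m inch '[{"delta_pos":[-0.02,0,-0.008],"dr":[0,0,0],"jaw":0},{"delta_pos":[-0.07,-0.004,-0.01],"dr":[0,0,0],"jaw":0},{"delta_pos":[-0.12,-0.006,-0.01],"dr":[0,0,0],"jaw":0},{"delta_pos":[-0.17,-0.008,-0.01],"dr":[0,0,0],"jaw":0},{"delta_pos":[-0.22,-0.008,-0.01],"dr":[0,0,0],"jaw":0}]'
python3 -m inch '[{"delta_pos":[-0.05,0,0],"dr":[0,0,0],"jaw":0},{"delta_pos":[-0.1,0,0],"dr":[0,0,0],"jaw":0},{"delta_pos":[-0.15,0,0],"dr":[0,0,0],"jaw":0},{"delta_pos":[-0.19,0,0],"dr":[0,0,0],"jaw":0},{"delta_pos":[-0.19,0,0],"dr":[0,0,0],"jaw":0}]'
python3 -c "
from h import *
go(508.5,359.9,80,-.108)
print(manip.read_state()['tcp_pos'])"
```

```text
t: 22.1
tcp_pos: [580.1, -2.0, 34.2]
eef_rot: [3.142, -0.001, 0.089]
wrist_force: [0.2, 0.9, -1.2]
gripper_width: 37.5
t: 22.52
tcp_pos: [520.4, -6.8, 33.8]
eef_rot: [-3.141, 0.004, 0.088]
wrist_force: [-0.9, 0.3, -2.7]
gripper_width: 37.8
dp [ 0.0678 -1.2213 -0.1533] dr [-0.0001  0.0006  0.0312] F [-0.9  0.3 -2.7] w 37.8 t 22.52
[520.39085256  -6.82933187  33.81007807]
```

```bash
python3 -m inch '[{"delta_pos":[0,0,-0.1],"dr":[0,0,0],"jaw":0},{"delta_pos":[0,-0.05,-0.2],"dr":[0,0,0],"jaw":0},{"delta_pos":[0.01,-0.17,-0.25],"dr":[0,0,0],"jaw":0},{"delta_pos":[0.02,-0.3,-0.25],"dr":[0,0,0],"jaw":0},{"delta_pos":[0.03,-0.4,-0.25],"dr":[0,0,0],"jaw":0}]'
python3 -m inch '[{"delta_pos":[0.02,-0.4,0],"dr":[0,0,0],"jaw":0},{"delta_pos":[0.02,-0.4,0],"dr":[0,0,0],"jaw":0},{"delta_pos":[0.02,-0.4,0],"dr":[0,0,0],"jaw":0},{"delta_pos":[0.02,-0.4,0],"dr":[0,0,0],"jaw":0}]'
python3 -m inch '[{"delta_pos":[0.02,-0.42,0],"dr":[0,0,0.0312],"jaw":0},{"delta_pos":[0.02,-0.42,0],"dr":[0,0,0.0312],"jaw":0},{"delta_pos":[0.02,-0.42,0],"dr":[0,0,0.0312],"jaw":0},{"delta_pos":[0.02,-0.42,0],"dr":[0,0,0.0312],"jaw":0},{"delta_pos":[0.02,-0.42,0],"dr":[0,0,0.0312],"jaw":0}]'
python3 -m inch '[{"delta_pos":[0,0,0.1],"dr":[0,0,0],"jaw":0},{"delta_pos":[0,0,0.1],"dr":[0,0,0],"jaw":0},{"delta_pos":[0,0,0.1],"dr":[0,0,0],"jaw":0}]'
python3 -c "
from h import *
go(508.5,359.9,37,-.108)
print(manip.read_state()['tcp_pos'])"
```

```text
t: 22.93
tcp_pos: [524.6, 115.4, 111.0]
eef_rot: [-3.141, -0.005, 0.087]
wrist_force: [-0.0, 0.5, -2.3]
gripper_width: 37.9
t: 23.27
tcp_pos: [519.0, 240.2, 109.7]
eef_rot: [-3.138, -0.004, 0.092]
wrist_force: [0.3, -0.2, -1.1]
gripper_width: 37.9
t: 23.68
tcp_pos: [513.4, 362.3, 109.1]
eef_rot: [-3.14, -0.002, -0.104]
wrist_force: [1.0, -0.8, -2.3]
gripper_width: 37.5
t: 23.93
tcp_pos: [511.3, 357.1, 77.4]
eef_rot: [3.138, 0.004, -0.109]
wrist_force: [0.0, 0.1, -2.8]
gripper_width: 37.6
dp [-0.0097 -0.0087  0.1346] dr [ 0.0005  0.0006 -0.0001] F [ 0.   0.1 -2.8] w 37.6 t 23.93
[511.2800664  357.10905644  77.36515566]
```

```bash
python3 -m inch '[{"delta_pos":[-0.012,-0.009,0.05],"dr":[0,0,0],"jaw":0},{"delta_pos":[-0.012,-0.009,0.09],"dr":[0,0,0],"jaw":0},{"delta_pos":[-0.012,-0.009,0.12],"dr":[0,0,0],"jaw":0},{"delta_pos":[-0.012,-0.009,0.138],"dr":[0,0,0],"jaw":0},{"delta_pos":[-0.012,-0.009,0.138],"dr":[0,0,0],"jaw":0}]'
python3 -m inch '[{"delta_pos":[0,0,0],"dr":[0,0,0],"jaw":0},{"delta_pos":[0,0,0],"dr":[0,0,0],"jaw":0}]'
python3 -c "
from h import *
go(508.5,359.9,36,-.108)
print(manip.read_state()['tcp_pos'])"
```

```text
t: 24.35
tcp_pos: [509.5, 361.8, 36.7]
eef_rot: [3.141, 0.001, -0.108]
wrist_force: [0.1, 0.0, -1.9]
gripper_width: 37.6
t: 24.52
tcp_pos: [510.0, 362.3, 37.5]
eef_rot: [-3.141, -0.0, -0.108]
wrist_force: [0.3, 0.0, -2.1]
gripper_width: 37.6
dp [-0.0039  0.0086  0.0051] dr [-0.     -0.0001  0.    ] F [ 0.3  0.  -2.1] w 37.6 t 24.52
[509.9540462  362.34480512  37.53343906]
```

```bash
python3 -m inch '[{"delta_pos":[-0.004,0.005,0.005],"dr":[0,0,0],"jaw":0},{"delta_pos":[-0.004,0.005,0.01],"dr":[0,0,0],"jaw":0},{"delta_pos":[-0.004,0.005,0.01],"dr":[0,0,0],"jaw":0}]'
python3 -m inch '[{"delta_pos":[0,0,0],"dr":[0,0,0],"jaw":0.65},{"delta_pos":[0,0,0],"dr":[0,0,0],"jaw":0.65},{"delta_pos":[0,0,0],"dr":[0,0,0],"jaw":0.65},{"delta_pos":[0,0,0],"dr":[0,0,0],"jaw":0.65},{"delta_pos":[0,0,-0.1],"dr":[0,0,0],"jaw":0.65}]'
python3 -m inch '[{"delta_pos":[0,0,-0.35],"dr":[0,0,0],"jaw":0.85},{"delta_pos":[0,0,-0.35],"dr":[0,0,0],"jaw":0.85},{"delta_pos":[0,0,-0.35],"dr":[0,0,0],"jaw":0.85},{"delta_pos":[0,0.1,-0.35],"dr":[0,0,0],"jaw":0.85},{"delta_pos":[0,0.2,-0.35],"dr":[0,0,0],"jaw":0.85}]'
python3 - <<'E'
from h import *
T=Cam("top");a=T.img();cv2.imwrite("pics/t6.png",a)
for t in(150,165,175): print(t,ring(T,a,8,442,65,t,48))
go(442.1,65,130,.087)
E
```

```text
t: 24.77
tcp_pos: [508.9, 361.3, 36.1]
eef_rot: [-3.141, -0.002, -0.108]
wrist_force: [-1.8, -2.1, 10.6]
gripper_width: 37.3
t: 25.18
tcp_pos: [504.5, 358.9, 59.5]
eef_rot: [3.136, 0.008, -0.108]
wrist_force: [0.0, -0.2, -0.8]
gripper_width: 55.6
t: 25.6
tcp_pos: [503.5, 302.6, 171.6]
eef_rot: [-3.138, -0.005, -0.105]
wrist_force: [0.6, -1.1, -1.8]
gripper_width: 72.7
150 [(445.8, 61.6, np.float64(102.7), -20.2)]
165 [(443.7, 59.3, np.float64(99.2), 17.6)]
175 [(441.7, 64.8, np.float64(72.8), 20.5)]
dp [-0.1117  0.7862  0.136 ] dr [ 0.0006  0.0001 -0.0309] F [-2.4 -6.3 -0.3] w 72.7 t 25.65
```

Gland 2 is set down and pair 1 is unmoved at (442,65). Moving to it.

```bash
python3 -m inch '[{"delta_pos":[-0.05,0.4,0],"dr":[0,0,0],"jaw":0.85},{"delta_pos":[-0.05,0.4,0],"dr":[0,0,0],"jaw":0.85},{"delta_pos":[-0.05,0.4,0],"dr":[0,0,0],"jaw":0.85},{"delta_pos":[-0.05,0.4,0],"dr":[0,0,0],"jaw":0.85}]'
python3 -m inch '[{"delta_pos":[-0.062,0.39,0.13],"dr":[0,0,-0.0309],"jaw":0.85},{"delta_pos":[-0.062,0.39,0.13],"dr":[0,0,-0.0309],"jaw":0.85},{"delta_pos":[-0.062,0.39,0.13],"dr":[0,0,-0.0309],"jaw":0.85},{"delta_pos":[-0.062,0.39,0.13],"dr":[0,0,-0.0309],"jaw":0.85},{"delta_pos":[-0.062,0.39,0.13],"dr":[0,0,-0.0309],"jaw":0.85}]'
python3 -m inch '[{"delta_pos":[0,0,0],"dr":[0,0,0],"jaw":0.85},{"delta_pos":[0,0,0],"dr":[0,0,0],"jaw":0.85},{"delta_pos":[0,0,0],"dr":[0,0,0],"jaw":0.85}]'
python3 -c "
from h import *
go(442,65,24,.087)"
```

```text
t: 25.98
tcp_pos: [470.6, 178.3, 168.5]
eef_rot: [3.138, 0.004, -0.11]
wrist_force: [-0.4, 0.2, 0.7]
gripper_width: 72.4
t: 26.4
tcp_pos: [441.4, 67.8, 129.4]
eef_rot: [-3.141, 0.003, 0.082]
wrist_force: [0.8, -0.2, 0.5]
gripper_width: 72.8
t: 26.65
tcp_pos: [443.9, 70.5, 130.7]
eef_rot: [-3.141, -0.001, 0.088]
wrist_force: [-0.3, -0.1, -0.2]
gripper_width: 72.5
dp [-0.0083  0.0178  0.3555] dr [-0.     -0.0002  0.0001] F [-0.3 -0.1 -0.2] w 72.5 t 26.65
```

```bash
python3 -m inch '[{"delta_pos":[-0.008,0.018,0.1],"dr":[0,0,0],"jaw":0.85},{"delta_pos":[-0.008,0.018,0.2],"dr":[0,0,0],"jaw":0.85},{"delta_pos":[-0.008,0.018,0.3],"dr":[0,0,0],"jaw":0.85},{"delta_pos":[-0.008,0.018,0.355],"dr":[0,0,0],"jaw":0.85},{"delta_pos":[-0.008,0.018,0.355],"dr":[0,0,0],"jaw":0.85}]'
python3 -m inch '[{"delta_pos":[0,0,0],"dr":[0,0,0],"jaw":0.7},{"delta_pos":[0,0,0],"dr":[0,0,0],"jaw":0.6},{"delta_pos":[0,0,0],"dr":[0,0,0],"jaw":0},{"delta_pos":[0,0,0],"dr":[0,0,0],"jaw":0},{"delta_pos":[0,0,0],"dr":[0,0,0],"jaw":0}]'
python3 - <<'E'
from h import *
c,s=np.cos(.087),np.sin(.087); e=np.array([c,s]);F0=np.array([649,3.5])
for d in(-130,0): p=F0+d*e; go(*p,24,.087)
print(manip.read_state()["tcp_pos"])
E
```

```text
t: 27.07
tcp_pos: [439.2, 64.8, 21.2]
eef_rot: [-3.141, 0.005, 0.088]
wrist_force: [0.5, -0.6, -0.5]
gripper_width: 72.5
t: 27.48
tcp_pos: [442.0, 64.1, 24.9]
eef_rot: [-3.141, -0.003, 0.086]
wrist_force: [0.2, 2.5, 6.6]
gripper_width: 50.4
dp [0.2366 0.261  0.0036] dr [-0.     -0.0004 -0.0001] F [0.2 2.5 6.6] w 50.4 t 27.48
dp [0.6699 0.2607 0.0047] dr [-0.     -0.0004 -0.0001] F [0.2 2.5 6.6] w 50.4 t 27.48
[442.02858783  64.07898372  24.89880493]
```

```bash
python3 -m inch '[{"delta_pos":[0,0,0],"dr":[0,0,0],"jaw":0.7},{"delta_pos":[0,0,-0.012],"dr":[0,0,0],"jaw":0.7},{"delta_pos":[0,0,-0.012],"dr":[0,0,0],"jaw":0.7},{"delta_pos":[0,0,-0.012],"dr":[0,0,0],"jaw":0.7},{"delta_pos":[0,0,-0.012],"dr":[0,0,0],"jaw":0.65}]'
python3 -m inch '[{"delta_pos":[0,0,0],"dr":[0,0,0],"jaw":0},{"delta_pos":[0,0,0],"dr":[0,0,0],"jaw":0},{"delta_pos":[0,0,0],"dr":[0,0,0],"jaw":0},{"delta_pos":[0,0,0],"dr":[0,0,0],"jaw":0},{"delta_pos":[0,0,0],"dr":[0,0,0],"jaw":0}]'
python3 -m inch '[{"delta_pos":[0.05,0.05,-0.006],"dr":[0,0,0],"jaw":0},{"delta_pos":[0.1,0.1,-0.008],"dr":[0,0,0],"jaw":0},{"delta_pos":[0.14,0.16,-0.008],"dr":[0,0,0],"jaw":0},{"delta_pos":[0.19,0.21,-0.008],"dr":[0,0,0],"jaw":0},{"delta_pos":[0.23,0.26,-0.008],"dr":[0,0,0],"jaw":0}]'
python3 -m inch '[{"delta_pos":[0,0,0],"dr":[0,0,0],"jaw":0},{"delta_pos":[0,0,0],"dr":[0,0,0],"jaw":0},{"delta_pos":[0,0,0],"dr":[0,0,0],"jaw":0}]'
python3 - <<'E'
from h import *
c,s=np.cos(.087),np.sin(.087); e=np.array([c,s]);F0=np.array([649,3.5])
for d in(-130,0): p=F0+d*e; go(*p,24,.087)
print(manip.read_state()["tcp_pos"])
E
```

```text
t: 27.9
tcp_pos: [441.0, 63.7, 27.4]
eef_rot: [-3.142, -0.0, 0.086]
wrist_force: [-0.1, -0.4, 0.6]
gripper_width: 55.5
t: 28.32
tcp_pos: [441.0, 63.9, 27.9]
eef_rot: [-3.141, -0.0, 0.087]
wrist_force: [-2.1, -0.1, 12.7]
gripper_width: 50.5
t: 28.73
tcp_pos: [517.1, -8.8, 29.4]
eef_rot: [-3.141, 0.0, 0.086]
wrist_force: [0.6, 0.2, -3.1]
gripper_width: 50.5
t: 28.98
tcp_pos: [515.0, -7.7, 29.1]
eef_rot: [-3.141, 0.002, 0.086]
wrist_force: [-0.3, 0.5, -3.1]
gripper_width: 50.5
dp [0.0149 0.0016 0.017 ] dr [-0.0001  0.0004 -0.0002] F [-0.3  0.5 -3.1] w 50.5 t 28.98
dp [0.4483 0.0012 0.016 ] dr [-0.0001  0.0004 -0.0002] F [-0.3  0.5 -3.1] w 50.5 t 28.98
[514.9997876   -7.69086895  29.11968201]
```

```bash
python3 -m inch '[{"delta_pos":[0.05,0.001,0.003],"dr":[0,0,0],"jaw":0},{"delta_pos":[0.1,0.001,0.003],"dr":[0,0,0],"jaw":0},{"delta_pos":[0.15,0.001,0.003],"dr":[0,0,0],"jaw":0},{"delta_pos":[0.2,0.001,0.003],"dr":[0,0,0],"jaw":0},{"delta_pos":[0.245,0.001,0.003],"dr":[0,0,0],"jaw":0}]'
python3 -m inch '[{"delta_pos":[0.04,0,0],"dr":[0,0,0],"jaw":0},{"delta_pos":[0.08,0,0],"dr":[0,0,0],"jaw":0},{"delta_pos":[0.12,0,0],"dr":[0,0,0],"jaw":0},{"delta_pos":[0.16,0,0],"dr":[0,0,0],"jaw":0},{"delta_pos":[0.18,0,0],"dr":[0,0,0],"jaw":0}]'
python3 -m inch '[{"delta_pos":[0.01,0,0],"dr":[0,0,0],"jaw":0},{"delta_pos":[0.015,0,0],"dr":[0,0,0],"jaw":0},{"delta_pos":[0.02,0,0],"dr":[0,0,0],"jaw":0},{"delta_pos":[0.02,0,0],"dr":[0,0,0],"jaw":0}]'
python3 -c "
from h import *
go(649,3.5,24,.087)"
```

```text
t: 29.4
tcp_pos: [588.9, -0.9, 28.5]
eef_rot: [-3.141, 0.002, 0.087]
wrist_force: [0.1, 0.1, -2.8]
gripper_width: 50.3
t: 29.82
tcp_pos: [643.5, 3.7, 28.4]
eef_rot: [-3.141, 0.001, 0.087]
wrist_force: [-0.1, 0.2, -2.3]
gripper_width: 50.3
t: 30.15
tcp_pos: [645.2, 3.8, 28.4]
eef_rot: [-3.14, 0.007, 0.087]
wrist_force: [-5.5, -0.8, 4.8]
gripper_width: 50.5
dp [0.0126 0.002  0.0146] dr [-0.0002  0.0011 -0.    ] F [-5.5 -0.8  4.8] w 50.5 t 30.15
```

Home (5.5 N against the stop). I'll back off slightly and draw the cap.

```bash
python3 -m inch '[{"delta_pos":[-0.01,0,-0.01],"dr":[0,0,0],"jaw":0},{"delta_pos":[-0.01,0,-0.02],"dr":[0,0,0],"jaw":0},{"delta_pos":[-0.01,0,-0.03],"dr":[0,0,0],"jaw":0}]'
python3 -m inch '[{"delta_pos":[0,0,-0.015],"dr":[0,0,0],"jaw":0},{"delta_pos":[0,0,-0.03],"dr":[0,0,0],"jaw":0},{"delta_pos":[0,0,-0.06],"dr":[0,0,0],"jaw":0},{"delta_pos":[0,0,-0.1],"dr":[0,0,0],"jaw":0}]'
python3 -m inch '[{"delta_pos":[0,0,-0.07],"dr":[0,0,0],"jaw":0},{"delta_pos":[0,0,-0.14],"dr":[0,0,0],"jaw":0},{"delta_pos":[0,0,-0.24],"dr":[0,0,0],"jaw":0},{"delta_pos":[0,0,-0.34],"dr":[0,0,0],"jaw":0},{"delta_pos":[0,0,-0.34],"dr":[0,0,0],"jaw":0}]'
python3 -c "
from h import *
go(467,-382,140,.087)"
```

```text
t: 30.4
tcp_pos: [644.6, 3.3, 37.2]
eef_rot: [-3.141, 0.003, 0.086]
wrist_force: [-1.2, 0.7, -8.6]
gripper_width: 50.5
t: 30.73
tcp_pos: [646.8, 2.9, 68.8]
eef_rot: [3.142, -0.001, 0.086]
wrist_force: [-0.8, -0.0, -1.4]
gripper_width: 50.5
t: 31.15
tcp_pos: [652.2, 2.5, 178.9]
eef_rot: [3.139, -0.015, 0.086]
wrist_force: [0.8, -0.4, -0.8]
gripper_width: 50.3
dp [-0.7273  1.2232  0.1222] dr [ 0.0004 -0.0024 -0.0001] F [ 0.8 -0.4 -0.8] w 50.3 t 31.15
```

```bash
python3 -m inch '[{"delta_pos":[-0.24,0.408,0.04],"dr":[0,0,0],"jaw":0},{"delta_pos":[-0.24,0.408,0.04],"dr":[0,0,0],"jaw":0},{"delta_pos":[-0.24,0.408,0.04],"dr":[0,0,0],"jaw":0},{"delta_pos":[-0.24,0.408,0.04],"dr":[0,0,0],"jaw":0},{"delta_pos":[-0.24,0.408,0.04],"dr":[0,0,0],"jaw":0}]'
python3 -m inch '[{"delta_pos":[-0.24,0.408,0.04],"dr":[0,0,0],"jaw":0},{"delta_pos":[-0.24,0.408,0.04],"dr":[0,0,0],"jaw":0},{"delta_pos":[-0.24,0.408,0.04],"dr":[0,0,0],"jaw":0},{"delta_pos":[-0.24,0.408,0.04],"dr":[0,0,0],"jaw":0},{"delta_pos":[-0.24,0.408,0.04],"dr":[0,0,0],"jaw":0}]'
python3 -m inch '[{"delta_pos":[-0.24,0.408,0.04],"dr":[0,0,0],"jaw":0},{"delta_pos":[-0.24,0.408,0.04],"dr":[0,0,0],"jaw":0},{"delta_pos":[-0.24,0.408,0.04],"dr":[0,0,0],"jaw":0},{"delta_pos":[-0.24,0.408,0.04],"dr":[0,0,0],"jaw":0},{"delta_pos":[-0.24,0.408,0.04],"dr":[0,0,0],"jaw":0}]'
python3 -c "
from h import *
go(467,-382,38,.087)"
```

```text
t: 31.57
tcp_pos: [584.4, -129.2, 159.2]
eef_rot: [3.139, -0.001, 0.083]
wrist_force: [0.5, 0.2, -1.1]
gripper_width: 50.7
t: 31.98
tcp_pos: [523.9, -257.1, 146.9]
eef_rot: [3.139, -0.002, 0.083]
wrist_force: [0.9, -0.6, -0.5]
gripper_width: 50.3
t: 32.4
tcp_pos: [463.2, -385.2, 134.8]
eef_rot: [3.138, -0.002, 0.083]
wrist_force: [0.3, -0.4, -0.2]
gripper_width: 50.5
dp [ 0.0129 -0.0108  0.3227] dr [ 0.0005 -0.0003 -0.0006] F [ 0.3 -0.4 -0.2] w 50.5 t 32.4
```

```bash
python3 -m inch '[{"delta_pos":[0.015,-0.005,0.1],"dr":[0,0,0],"jaw":0},{"delta_pos":[0.015,-0.005,0.2],"dr":[0,0,0],"jaw":0},{"delta_pos":[0.015,-0.005,0.32],"dr":[0,0,0],"jaw":0},{"delta_pos":[0.015,-0.005,0.32],"dr":[0,0,0],"jaw":0},{"delta_pos":[0.015,-0.005,0.32],"dr":[0,0,0],"jaw":0}]'
python3 -m inch '[{"delta_pos":[0,0,0],"dr":[0,0,0],"jaw":0.9},{"delta_pos":[0,0,0],"dr":[0,0,0],"jaw":0.9},{"delta_pos":[0,0,0],"dr":[0,0,0],"jaw":0.9},{"delta_pos":[0,0,0],"dr":[0,0,0],"jaw":0.9},{"delta_pos":[0,0,-0.35],"dr":[0,0,0],"jaw":0.9}]'
python3 -m inch '[{"delta_pos":[0.3,-0.4,-0.3],"dr":[0,0,0],"jaw":0.85},{"delta_pos":[0.3,-0.4,-0.3],"dr":[0,0,0],"jaw":0.85},{"delta_pos":[0.3,-0.4,-0.3],"dr":[0,0,0],"jaw":0.85},{"delta_pos":[0.3,-0.4,-0.3],"dr":[0,0,0],"jaw":0.85},{"delta_pos":[0.3,-0.4,-0.3],"dr":[0,0,0],"jaw":0.85}]'
python3 - <<'E'
from h import *
T=Cam("top");a=T.img();cv2.imwrite("pics/t7.png",a);cv2.imwrite("pics/t7c.png",cv2.resize(a[130:290,110:420],None,fx=2.5,fy=2.5))
go(647,2.5,130,.087)
E
```

```text
t: 32.82
tcp_pos: [467.4, -377.2, 37.0]
eef_rot: [-3.138, 0.002, 0.087]
wrist_force: [0.2, -0.9, -0.6]
gripper_width: 50.3
t: 33.23
tcp_pos: [463.7, -376.0, 74.2]
eef_rot: [-3.132, 0.007, 0.086]
wrist_force: [-0.0, 0.3, -0.5]
gripper_width: 77.1
t: 33.65
tcp_pos: [551.0, -249.2, 174.5]
eef_rot: [3.139, -0.008, 0.089]
wrist_force: [-0.2, -0.2, 0.9]
gripper_width: 72.7
dp [ 0.3951 -0.8097  0.1462] dr [ 0.0005 -0.0011  0.0004] F [1.3 0.1 0.4] w 72.9 t 33.7
```

View pics/t7c.png

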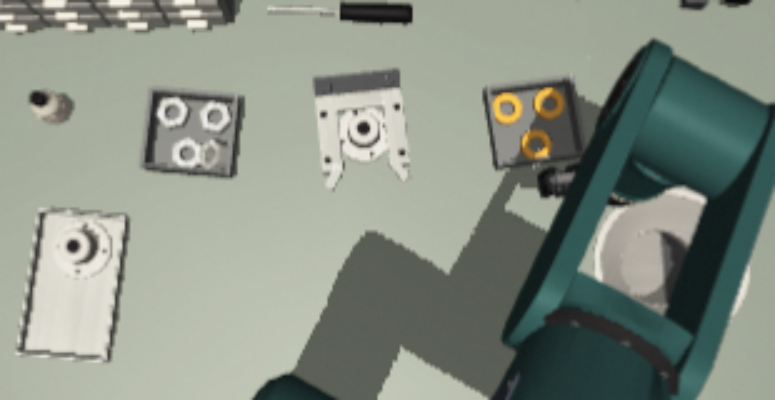

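The first gland sits in the tray's +x end (crop 80,245) and the second stands bare in the fork (362,128). I'll fetch it the same way.

```bash
python3 -m inch '[{"delta_pos":[0.2,-0.41,0.07],"dr":[0,0,0],"jaw":0.85},{"delta_pos":[0.2,-0.41,0.07],"dr":[0,0,0],"jaw":0.85},{"delta_pos":[0.2,-0.41,0.07],"dr":[0,0,0],"jaw":0.85},{"delta_pos":[0.2,-0.41,0.07],"dr":[0,0,0],"jaw":0.85}]'
python3 -m inch '[{"delta_pos":[0.2,-0.4,0.07],"dr":[0,0,0],"jaw":0.85},{"delta_pos":[0.2,-0.4,0.07],"dr":[0,0,0],"jaw":0.85},{"delta_pos":[0.2,-0.4,0.07],"dr":[0,0,0],"jaw":0.85},{"delta_pos":[0.2,-0.4,0.07],"dr":[0,0,0],"jaw":0.85},{"delta_pos":[0.2,-0.4,0.07],"dr":[0,0,0],"jaw":0.85}]'
python3 -m inch '[{"delta_pos":[0,0,0],"dr":[0,0,0],"jaw":0.85},{"delta_pos":[0,0,0],"dr":[0,0,0],"jaw":0.85},{"delta_pos":[0,0,0],"dr":[0,0,0],"jaw":0.85}]'
python3 -c "
from h import *
go(646,2.5,30,.087)"
```

```text
t: 34.03
tcp_pos: [595.7, -120.9, 147.3]
eef_rot: [-3.139, 0.001, 0.088]
wrist_force: [-0.8, 0.1, 1.1]
gripper_width: 72.5
t: 34.45
tcp_pos: [645.3, 2.0, 126.4]
eef_rot: [-3.141, 0.001, 0.09]
wrist_force: [-0.2, -0.4, 0.7]
gripper_width: 72.5
t: 34.7
tcp_pos: [644.7, -1.9, 127.7]
eef_rot: [3.141, 0.0, 0.084]
wrist_force: [0.2, -0.5, 0.8]
gripper_width: 72.4
dp [ 0.0055 -0.0144  0.3256] dr [ 0.0001  0.     -0.0004] F [ 0.2 -0.5  0.8] w 72.4 t 34.7
```

```bash
python3 -m inch '[{"delta_pos":[0.005,-0.014,0.1],"dr":[0,0,0],"jaw":0.85},{"delta_pos":[0.005,-0.014,0.2],"dr":[0,0,0],"jaw":0.85},{"delta_pos":[0.005,-0.014,0.3],"dr":[0,0,0],"jaw":0.85},{"delta_pos":[0.005,-0.014,0.322],"dr":[0,0,0],"jaw":0.7},{"delta_pos":[0.005,-0.014,0.322],"dr":[0,0,0],"jaw":0.7}]'
python3 -m inch '[{"delta_pos":[0,0,0],"dr":[0,0,0],"jaw":0.6},{"delta_pos":[0,0,0],"dr":[0,0,0],"jaw":0},{"delta_pos":[0,0,0],"dr":[0,0,0],"jaw":0},{"delta_pos":[0,0,0],"dr":[0,0,0],"jaw":0},{"delta_pos":[0,0,0],"dr":[0,0,0],"jaw":0}]'
python3 -m inch '[{"delta_pos":[-0.02,0,-0.008],"dr":[0,0,0],"jaw":0},{"delta_pos":[-0.07,0,-0.01],"dr":[0,0,0],"jaw":0},{"delta_pos":[-0.12,0,-0.01],"dr":[0,0,0],"jaw":0},{"delta_pos":[-0.17,0,-0.01],"dr":[0,0,0],"jaw":0},{"delta_pos":[-0.22,0,-0.01],"dr":[0,0,0],"jaw":0}]'
python3 -c "
from h import *
go(649-120,3.5-10.5,30,.087)"
```

```text
t: 35.12
tcp_pos: [643.9, 3.3, 28.8]
eef_rot: [-3.141, 0.005, 0.085]
wrist_force: [-0.5, -0.2, 0.6]
gripper_width: 59.7
t: 35.53
tcp_pos: [647.9, 3.8, 33.3]
eef_rot: [3.14, -0.004, 0.086]
wrist_force: [-1.6, -2.7, 7.1]
gripper_width: 37.7
t: 35.95
tcp_pos: [579.6, -1.0, 34.4]
eef_rot: [-3.141, -0.0, 0.086]
wrist_force: [0.4, 0.4, -2.5]
gripper_width: 37.7
dp [-0.1698  0.0052  0.0146] dr [-0.     -0.0001 -0.0001] F [ 0.4  0.4 -2.5] w 37.7 t 35.95
```

```bash
python3 -m inch '[{"delta_pos":[-0.05,0,0],"dr":[0,0,0],"jaw":0},{"delta_pos":[-0.1,0,0],"dr":[0,0,0],"jaw":0},{"delta_pos":[-0.15,0,0],"dr":[0,0,0],"jaw":0},{"delta_pos":[-0.19,0,0],"dr":[0,0,0],"jaw":0},{"delta_pos":[-0.19,0,0],"dr":[0,0,0],"jaw":0}]'
python3 -m inch '[{"delta_pos":[0,0,-0.1],"dr":[0,0,0],"jaw":0},{"delta_pos":[-0.03,-0.05,-0.2],"dr":[0,0,0],"jaw":0},{"delta_pos":[-0.08,-0.15,-0.25],"dr":[0,0,0],"jaw":0},{"delta_pos":[-0.12,-0.27,-0.25],"dr":[0,0,0],"jaw":0},{"delta_pos":[-0.14,-0.38,-0.25],"dr":[0,0,0],"jaw":0}]'
python3 -c "
from h import *
go(419,369.5,110,-.108)
print(manip.read_state()['tcp_pos'])"
```

```text
t: 36.37
tcp_pos: [519.9, -5.7, 34.0]
eef_rot: [-3.141, 0.004, 0.086]
wrist_force: [-0.5, -0.0, -2.1]
gripper_width: 37.7
t: 36.78
tcp_pos: [472.1, 105.0, 110.6]
eef_rot: [-3.141, -0.003, 0.084]
wrist_force: [0.0, 0.5, -1.9]
gripper_width: 37.2
dp [-0.1019 -0.8935  0.0023] dr [-0.0001 -0.0004  0.0306] F [ 0.   0.5 -1.9] w 37.2 t 36.78
[472.08912347 104.98736712 110.63542839]
```

```bash
python3 -m inch '[{"delta_pos":[-0.05,-0.44,0],"dr":[0,0,0],"jaw":0},{"delta_pos":[-0.05,-0.44,0],"dr":[0,0,0],"jaw":0},{"delta_pos":[-0.05,-0.44,0],"dr":[0,0,0],"jaw":0},{"delta_pos":[-0.05,-0.44,0],"dr":[0,0,0],"jaw":0}]'
python3 -m inch '[{"delta_pos":[-0.05,-0.44,0],"dr":[0,0,0.0306],"jaw":0},{"delta_pos":[-0.05,-0.44,0],"dr":[0,0,0.0306],"jaw":0},{"delta_pos":[-0.05,-0.44,0],"dr":[0,0,0.0306],"jaw":0},{"delta_pos":[-0.05,-0.44,0],"dr":[0,0,0.0306],"jaw":0},{"delta_pos":[-0.05,-0.44,0],"dr":[0,0,0.0306],"jaw":0}]'
python3 -m inch '[{"delta_pos":[0,0,0.08],"dr":[0,0,0],"jaw":0},{"delta_pos":[0,0,0.08],"dr":[0,0,0],"jaw":0},{"delta_pos":[0,0,0.08],"dr":[0,0,0],"jaw":0}]'
python3 -c "
from h import *
go(419,369.5,38,-.108)
print(manip.read_state()['tcp_pos'])
T=Cam('top');im=cv2.imread('pics/t7.png');print('gland in tray',T.plane([[110+(73.5)/2.5,130+246/2.5]],51))"
```

```text
t: 37.12
tcp_pos: [445.4, 239.9, 109.8]
eef_rot: [-3.138, -0.002, 0.089]
wrist_force: [-0.0, 0.1, -2.1]
gripper_width: 37.5
t: 37.53
tcp_pos: [419.7, 368.1, 109.5]
eef_rot: [-3.139, -0.002, -0.102]
wrist_force: [-0.5, -0.3, -2.2]
gripper_width: 37.4
t: 37.78
tcp_pos: [418.6, 362.6, 84.1]
eef_rot: [3.139, 0.003, -0.106]
wrist_force: [0.1, 1.0, -2.5]
gripper_width: 37.6
dp [-0.0006 -0.0234  0.1538] dr [0.0004 0.0004 0.0003] F [ 0.1  1.  -2.5] w 37.6 t 37.78
[418.56133232 362.60884824  84.14746911]
gland in tray [[506.95204429 357.83092076  51.        ]]
```

```bash
python3 -m inch '[{"delta_pos":[0,-0.018,0.05],"dr":[0,0,0],"jaw":0},{"delta_pos":[0,-0.018,0.1],"dr":[0,0,0],"jaw":0},{"delta_pos":[0,-0.018,0.14],"dr":[0,0,0],"jaw":0},{"delta_pos":[0,-0.018,0.157],"dr":[0,0,0],"jaw":0},{"delta_pos":[0,-0.018,0.157],"dr":[0,0,0],"jaw":0}]'
python3 -m inch '[{"delta_pos":[0,0,0],"dr":[0,0,0],"jaw":0},{"delta_pos":[0,0,0],"dr":[0,0,0],"jaw":0}]'
python3 -c "
from h import *
go(419,369.5,36.1,-.108)
print(manip.read_state()['tcp_pos'])"
```

```text
t: 38.2
tcp_pos: [419.9, 368.5, 37.5]
eef_rot: [3.14, 0.001, -0.107]
wrist_force: [-0.6, 0.1, -2.4]
gripper_width: 37.4
t: 38.37
tcp_pos: [420.9, 369.8, 38.8]
eef_rot: [-3.141, -0.001, -0.106]
wrist_force: [0.5, 0.5, -2.2]
gripper_width: 37.1
dp [-0.0061  0.0015  0.0091] dr [-0.0002 -0.0002  0.0002] F [ 0.5  0.5 -2.2] w 37.1 t 38.37
[420.87334096 369.7504771   38.83300957]
```

```bash
python3 -m inch '[{"delta_pos":[-0.006,0,0.006],"dr":[0,0,0],"jaw":0},{"delta_pos":[-0.006,0,0.011],"dr":[0,0,0],"jaw":0},{"delta_pos":[-0.006,0,0.011],"dr":[0,0,0],"jaw":0}]'
python3 -m inch '[{"delta_pos":[0,0,0],"dr":[0,0,0],"jaw":0.65},{"delta_pos":[0,0,0],"dr":[0,0,0],"jaw":0.65},{"delta_pos":[0,0,0],"dr":[0,0,0],"jaw":0.65},{"delta_pos":[0,0,0],"dr":[0,0,0],"jaw":0.65},{"delta_pos":[0,0,-0.1],"dr":[0,0,0],"jaw":0.65}]'
python3 -m inch '[{"delta_pos":[0,0,-0.4],"dr":[0,0,0],"jaw":0.85},{"delta_pos":[0,0,-0.4],"dr":[0,0,0],"jaw":0.85},{"delta_pos":[0,0,-0.4],"dr":[0,0,0],"jaw":0.85},{"delta_pos":[0,0.1,-0.4],"dr":[0,0,0],"jaw":0.85},{"delta_pos":[0,0.2,-0.4],"dr":[0,0,0],"jaw":0.85}]'
python3 -m inch '[{"delta_pos":[0.1,0.6,0],"dr":[0,0,0],"jaw":0.85},{"delta_pos":[0.1,0.6,0],"dr":[0,0,0],"jaw":0.85},{"delta_pos":[0.1,0.6,0],"dr":[0,0,0],"jaw":0.85},{"delta_pos":[0.1,0.6,0],"dr":[0,0,0],"jaw":0.85},{"delta_pos":[0.1,0.6,0],"dr":[0,0,0],"jaw":0.85}]'
python3 - <<'E'
from h import *
T=Cam("top");S=Cam("side");a=T.img();b=S.img()
A=cv2.resize(a[140:290,60:460],None,fx=2,fy=2);B=cv2.resize(b[100:300,130:330],None,fx=1.5,fy=1.5)
cv2.imwrite("pics/end.png",cv2.vconcat([A,cv2.copyMakeBorder(B,0,0,0,500,0)]))
print(manip.read_state()["t"],[T.plane([[u,v]],51)[0].round() for u,v in((138,228),)])
E
```

```text
t: 38.62
tcp_pos: [418.8, 370.4, 36.3]
eef_rot: [-3.14, -0.002, -0.106]
wrist_force: [-1.5, -1.5, 10.5]
gripper_width: 38.1
t: 39.03
tcp_pos: [415.0, 367.5, 60.4]
eef_rot: [3.136, 0.007, -0.106]
wrist_force: [0.5, -0.0, 0.0]
gripper_width: 55.3
t: 39.45
tcp_pos: [414.2, 311.7, 187.5]
eef_rot: [-3.137, -0.006, -0.104]
wrist_force: [0.1, -0.7, -0.4]
gripper_width: 72.7
t: 39.87
tcp_pos: [422.0, 124.0, 184.4]
eef_rot: [3.14, 0.0, -0.107]
wrist_force: [-0.2, 0.5, 0.7]
gripper_width: 72.5
39.9667 [array([508., 362.,  51.])]
```

View pics/end.png

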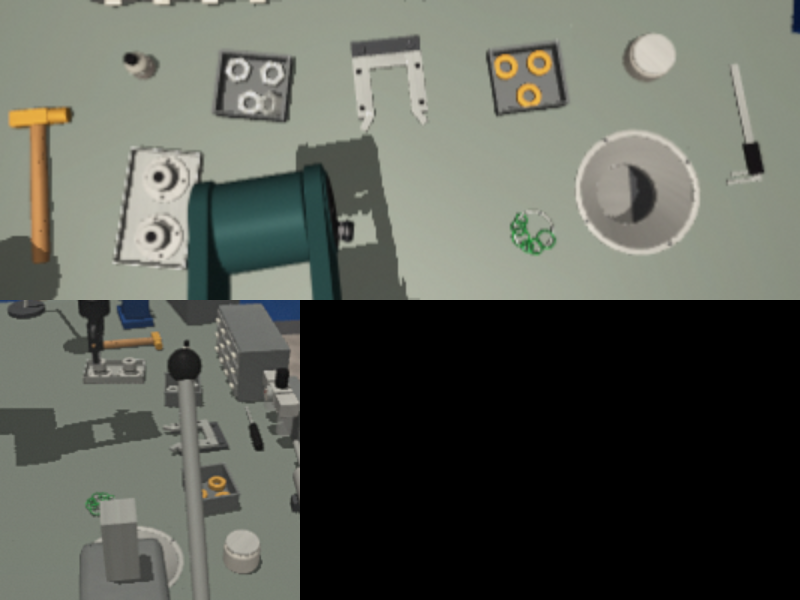

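```bash
python3 -c "
from workcell import manip
print(manip.finish_job())"
```

```text
the job is handed in; nothing more can be done
None
```

The job is done and handed in at about 40 s of the 208 s allowed.

- **Pairs:** Both were slid home into the fork and their caps drawn off at about 9 N, with the glands staying behind. Both caps went down the funnel. The bare glands were slid out and set side by side in the wash tray.
- **Loose parts:** Three were present. The two nuts went into the nut bin and the collar into the collar bin.

**Last checks:**
- The final pictures show both glands standing in the tray, an empty fork and no cap left in the funnel.
- They show four nuts and three collars in the right bins. The tools, O-ring bunch, tin and bottle look unmoved, though I only judged that by eye.
- The second nut, dropped from about wall height, seems to stand on edge beside the first; it stayed put inside the bin for the rest of the run.
- Forces stayed low: the highest wrist force component I read was 12.7 N, while gripping the second cap. I saw neither a slipped grip nor a knocked part.
- The scrap drawer is out of camera view, so I know the caps went through only because they are gone from the funnel.

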